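# Plug the battery cartridge into the test dock and pin it

## Task

Slide the loose battery cartridge along the dock plate, keeping it flat on the plate, until its plug is fully home in the socket block. Then take the two steel locking pins from the wooden rack and drop one into each of the two bores behind the cartridge, collar down on the plate, so that it cannot back out. Leave the stubby driver in the rack, and leave the can, the spool and the cup where they stand.

Things in the scene. Friction and masses are not known exactly. Their poses are not given: they have to be found in the camera images.
- dock: Fixed test dock: aluminium plate 370 x 200 x 24 mm (x -270..100, y -100..100) with a grey socket block at its +x end, 124 wide, 41 long, 43 high, front face at x 45. Origin on the bench under the centre of the plugged-in cartridge; x = plug-in direction, y = left of it, z up; plate top at z 24.
- gate (a point): Point on the plate top midway between two fixed steel posts (10 diameter, 34 high) that stand on the plate at x -20, y +56 and -56 mm of the dock. The 92 mm wide cartridge must pass through their 102 mm gap. Apart from these and the socket block the plate is bare.
- socket_mouth (a point): Centre of the socket hole in the front face of the socket block: a level hole 44 wide, 16 high, 35 deep (its edges 5 to 21 mm above the plate), its side walls flared to 56 wide at the mouth over the first 14 mm of depth. Axes as the dock.
- bore_left (a point): Centre of the mouth (plate top) of one upright through bore, 14 mm diameter and 24 mm deep, at x -60, y +32 mm of the dock, 15 mm behind the rear face of the plugged-in cartridge; while the cartridge is not home it can cover it.
- bore_right (a point): The same for the other bore, at x -60, y -32 mm of the dock.
- cartridge: Loose black cartridge lying flat on the dock plate, 0.35 kg, 90 long (x), 92 wide (y), 26 high: too wide to grip, so push it. Origin at the centre of its underside. A grey plug 40 wide, 12 high (7 to 19 mm above the underside) sticks out 22 mm from its +x face. Home: front face on the socket block, origin at x 0, y 0, z 24 mm of the dock, axes parallel.
- rack: Fixed wooden rack, 165 x 50 x 24 mm, with a row of three bores 14 mm wide along its x axis, at x -55, 0, 55 mm. Origin at the centre of its underside, z up. Two pins and the driver stand in the bores, in any order.
- pin_a: Steel locking pin, 62 mm tall, standing in the rack: shank 12 diameter x 20 long with a chamfered foot, above it a collar 22 diameter x 6, above it a round stem to grip, 14 diameter x 36. Origin at the lower end of the shank, z up along the pin; collar underside 20 mm above the origin, top 62 mm above it.
- pin_b: The other locking pin, the same as pin_a; either pin may go into either bore.
- driver: Stubby driver standing in the third rack bore: fat black handle 24 to 29 diameter, 48 high, without collar or thin stem. Origin at the lower end of its 20 mm shank. Leave it alone.
- can: White can, 52 diameter x 115 high, standing on the bench by the dock. Origin under its centre. Leave it alone.
- spool: Steel wire spool, 52 diameter x 42 high, standing on the bench by the dock. Origin under its centre. Leave it alone.
- cup: White cup, 54 diameter x 50 high, standing on the bench by the dock. Origin under its centre. Leave it alone.
There are look-alikes about, which are no part of the job. What is meant by the cartridge is not blue, green or orange, and is the smaller of those in its own colour.

How it is judged:
By the outcome, as a careful person would: the job done as asked, in the order asked, and still so for the second after the job is handed in, with the robot touching nothing.
It also fails if it takes over 72 s, if anything falls off the work surface, if the arm or the gripper's body presses on something with over 40 N, if the wrist force passes 120 N, or if a joint passes its speed limit or range.

## Robot

A 6-joint arm with a two-finger parallel gripper is mounted at the origin on the work surface. World frame = base frame: x ahead of the robot, y to its left, z up, the work surface at z = 0. Lengths are in mm, angles in degrees, forces in N, time in s.
With the tool pointing down it reaches from about 300 to 850 mm from the base axis. Payload 4.2 kg.
Tool frame: the origin (TCP) lies on the centre line of the jaws, within the pads' length; the fingertips stand 14 mm ahead of it and the grasp point (between the pads) lies 5 mm behind it (env.finger_overhang is the z of the fingertips in the tool frame, in mm); z points along the fingers, y is the line along which they close (so a half turn about z gives the same grasp; the last joint's range is limited). The gripper opens to 91 mm and grips with 3 to 60 N. Pads are 32 mm wide; open, the fingers measure 118 mm over their backs; the gripper's body (76 mm by 178 mm) begins 60 mm behind the grasp point.
Start: joints at [70.417, 18.312, 89.639, -0, 72.044, -1.146], TCP at [181.861, 545.502, 192.676] pointing down, gripper open.
Joint ranges: [-177.97, 177.97], [-48.28, 115.42], [12.27, 149.76], [-77.06, 257.06], [2.81, 150.46], [-146.56, 146.56]. Speed limits (degrees/s): [147.25, 147.25, 180, 180, 180, 180].

## Interface

Orientations are given as [roll, pitch, yaw] about the fixed x, y, z axes, in that order (R = Rz(yaw) Ry(pitch) Rx(roll)).
In Python, from workcell import sensors, viewer, env gives the robot as it stands. The module is installed in compiled form; this text tells all that it offers.
- The arm moves only by the tool step_arm, never from a script. Its argument "plan" is one flat list of numbers, 6 for each row, row after row: the shift along the tool's x, y, z in cm, then the turn, a rotation vector about the tool's x, y, z in rad. In form: [x, y, z, wx, wy, wz, x, y, z, wx, wy, wz, ...]. A call has 1 to 5 rows; each row shifts and turns the commanded pose from where the row before left it, along the tool's axes as they then stand; what a row does not reach is not made up. A row lasts 1/12 s, in which the tool goes at most 41.7 mm and 7.16 degrees, less where a joint would pass 70% of its speed; a pose out of reach is approached as far as the arm can. A call is refused whole if a number of a shift passes 4.17 or a number of a turn 0.125, either way. A call with a gripper value outside its range is refused whole. "hand" is the finger opening in cm, from 0 to 9.12, set as the call begins (left out, the last holds). The fingers move at their own pace and stop on an object; "newtons" is the grip in N (left out, the last holds). Time passes only in rows, so rows that do not move let the fingers close. It gives the time, the measured TCP pose, the force, the opening and the grip force at its end, in the units of the state.
- sensors.state(): the state, without advancing time (a new reading comes with each control period).
- viewer.grab_frame(name): name is "side" or "top"; returns a dict with "img" (384x512x3 uint8, red, green, blue), "fx", "fy", "cx", "cy" (pixels), "k1" (the pictures are not rectified: a ray, as slopes to the right and down, at radius r is drawn at 1 + k1 r^2 times it, then the intrinsics apply), "position" and "attitude" of the camera in the world. Camera axes: x right, y down, z forward; pixel columns grow to the right and rows downward; lengths in mm; the calibration is good to about 2 mm. A picture is of the moment at which its call begins. There is no depth.
- env.job_done(): hands the job in; it is judged then, once.
Trained networks look in a picture, given as the dict that the camera call returned (one of the last four; its "shot" number tells which), for a name from the list of things; names that differ only in an ending like _2 or _b are one class to them, and where a whole thing is asked for, a point or a joint stands for the part that bears it (a point fixed in the world has none). Each returns a list of dicts, best first, with "score" (0 to 1); they miss things now and then, are a little off and sometimes report something else, mostly with a low value. They report only what shows in the picture. A call takes as long as a camera call. They do not tell look-alikes from the thing itself.
- viewer.boxes_of(name, picture): "location" ([column, row] in pixels, amid what is visible of it).
- viewer.pinpoint(name, picture): "location" ([column, row] in pixels: a listed point, or the origin of a listed thing).
The state is a dict: "time_s": time; "qpos": joint angles; "qvel": joint speeds; "effort": joint torques, N m; "ee_pos": TCP position; "ee_rot": TCP orientation; "force": force on the tool from outside, world axes, zero at the start; "torque": the same for the moment, N m; "gripper_width": finger opening in mm; "gripper_force": force on a finger pad.
Only numpy, scipy, OpenCV 4.12 (cv2) and the standard library are available. Lean on these libraries where they do the work, as an engineer would, in place of code of your own. Each camera call takes 0.05 s, during which the arm holds its last target. There are 200 camera calls.

## Working session

There is one attempt and no reset: what is moved stays moved. The work goes in short steps, Python scripts to look and compute and a tool call to move; the robot and the scene stay as the last step left them, time stands still between calls to the robot, and variables do not carry over. Pictures are saved under pics/ and viewed, at most 10 in all, crops included, and the job is handed in when it is done.

Besides the shell and the picture viewer there is one more tool, called after "Request:" by a JSON object that holds its "op" and its "data", one argument or row to a line. step_arm: Moves the arm, as the interface text tells. Its arguments: {"type":"object","properties":{"plan":{"type":"array","items":{"type":"number"}},"hand":{"type":"number"},"newtons":{"type":"number"}},"required":["plan"]}

```bash
mkdir -p pics; cat > h.py <<'E'
import numpy as np, cv2
from scipy.spatial.transform import Rotation as R
from workcell import sensors, viewer, env
def cam(f):
    K=np.array([[f['fx'],0,f['cx']],[0,f['fy'],f['cy']],[0,0,1.]])
    a=np.array(f['attitude'],float)
    M=a if a.shape==(3,3) else R.from_euler('xyz',a,degrees=True).as_matrix()
    return K,np.array([f['k1'],0,0,0,0.]),M,np.array(f['position'],float)
def world(f,px,z):
    K,D,M,p=cam(f)
    u=cv2.undistortPointsIter(np.array([[px]],float),K,D,None,None,(3,50,1e-9))[0,0]
    d=M@np.array([u[0],u[1],1]); return p+d*(z-p[2])/d[2]
def pix(f,P):
    K,D,M,p=cam(f); P=np.atleast_2d(np.array(P,float))
    return cv2.projectPoints((P-p)@M,np.zeros(3),np.zeros(3),K,D)[0][:,0]
def save(f,n,box=None,s=1):
    im=f['img'][:,:,::-1]
    if box: im=im[box[1]:box[3],box[0]:box[2]]
    cv2.imwrite('pics/'+n+'.png',cv2.resize(im,None,fx=s,fy=s,interpolation=cv2.INTER_CUBIC))
E
python3 - <<'E'
from h import *
Z=dict(dock=0,gate=24,socket_mouth=37,bore_left=24,bore_right=24,cartridge=24,rack=0,pin_a=4,driver=4,can=0,spool=0,cup=0)
print(sensors.state())
fs=[]
for n in('top','side'):
    f=viewer.grab_frame(n); fs.append(f); save(f,n+'0')
    print(n,{k:v for k,v in f.items() if k!='img'})
    for k,z in Z.items():
        for d in viewer.pinpoint(k,f)[:6]: print(k,np.round(d['location'],1),round(d['score'],2),world(f,d['location'],z).round(1)[:2])
a,b=[f['img'] for f in fs]
cv2.imwrite('pics/both.png',a[:,:,::-1])
E
```

```text
{'time_s': 0.0, 'qpos': array([ 7.04145329e+01,  1.83518769e+01,  8.97080895e+01, -9.59276040e-04,
        7.20414777e+01, -1.14664352e+00]), 'qvel': array([ 0.01317148, -0.01575394, -0.02787822, -0.00402783, -0.07512244,
       -0.10363989]), 'effort': array([-5.16793280e-04, -4.12467170e+01, -2.31979591e+01,  7.27270078e-02,
        4.54407837e-02, -1.42550307e-04]), 'ee_pos': array([181.69691258, 544.96368795, 191.80652771]), 'ee_rot': array([-1.79898558e+02, -1.11820232e-03,  1.61561472e+02]), 'force': array([-0.43838849, -0.20605463,  0.13499695]), 'torque': array([-0.04583132,  0.0187624 ,  0.02860103]), 'gripper_force': 0.0, 'gripper_width': 90.97412537420401}
top {'fx': 367.5406929385948, 'fy': 367.5406929385948, 'cx': 255.19154794366582, 'cy': 195.89317011340376, 'k1': -0.11396390092686415, 'position': array([ 352.63218767,    9.08447329, 1186.77026015]), 'attitude': array([-170.68765225,   -0.8999929 ,  -89.49427064]), 'shot': 1}
dock [245.8 195.2] 0.69 [549.4  22.9]
gate [254.1 195.6] 0.94 [544.4  -4. ]
socket_mouth [238.  186.5] 0.88 [571.   47.7]
bore_left [263.7 208.4] 
[... 1149 characters left out ...]
et_mouth [247.1 326.2] 0.32 [499.3 320.3]
bore_left [250.3 347.3] 0.51 [485.8 357.6]
bore_left [255.  207.4] 0.24 [535.9   2. ]
bore_right [244.5 191.3] 0.84 [573.8 -47.8]
cartridge [296.4 121.7] 0.92 [ 459.  -374.6]
cartridge [218.8 120.5] 0.77 [ 714.1 -331.9]
cartridge [264.8 169.3] 0.7 [ 530.7 -140.5]
cartridge [153.9 180.4] 0.66 [834.6 -40.5]
pin_a [250.4 349.6] 0.58 [485.6 356.8]
pin_a [249.5 319.5] 0.54 [498.7 294.1]
pin_a [264.6 168.8] 0.33 [ 533.5 -161. ]
driver [245.4 300.5] 0.49 [515.5 252.7]
can [296.7 231.2] 0.97 [417.4  41.6]
can [215.8 157.5] 0.58 [ 690.2 -184.5]
spool [267.3 197.8] 0.65 [509.8 -55.4]
spool [193.9 203.3] 0.56 [708.    0.8]
cup [216.2 155.7] 0.56 [ 690.8 -192.4]
```

```bash
python3 - <<'E'
import cv2
a=cv2.imread('pics/top0.png')[90:310,120:420]; cv2.imwrite('pics/top0c.png',cv2.resize(a,None,fx=2.66,fy=2.66,interpolation=cv2.INTER_CUBIC))
E
```

```text
(no output)
```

View pics/top0c.png

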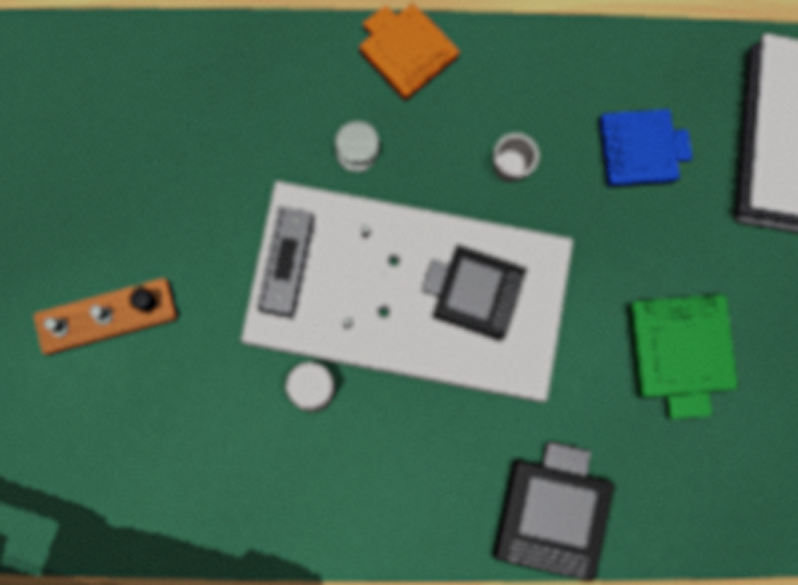

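View pics/side0.png

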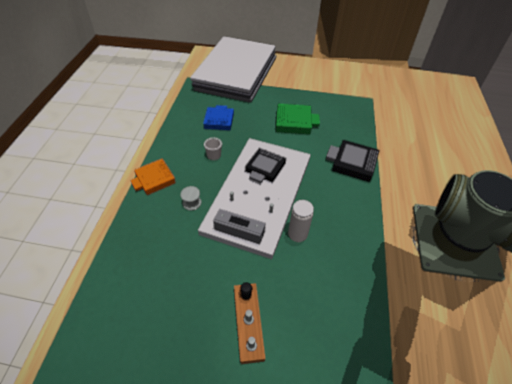

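The black look-alikes are the small cartridge on the plate (top pixel ≈300,200) and a larger one on the bench (≈324,286). The one on the plate is meant: it is black and the smaller of the two. The rack (≈160,208) holds two bright pins at its outer-left and middle bores, with the driver in the right one. Next I'll fit poses with silhouettes and confirm in one crop.

```bash
cat >> h.py <<'E'
from scipy.optimize import minimize
def box(x0,x1,y0,y1,z0,z1): return np.array([[x,y,z] for x in(x0,x1) for y in(y0,y1) for z in(z0,z1)],float)
def place(V,q):
    c,s=np.cos(np.radians(q[2])),np.sin(np.radians(q[2]))
    return np.c_[V[:,0]*c-V[:,1]*s+q[0],V[:,0]*s+V[:,1]*c+q[1],V[:,2]]
DOCK=[box(-270,100,-100,100,0,24),box(45,86,-62,62,24,67)]
CART=[box(-45,45,-46,46,24,50)]
RACK=[box(-82.5,82.5,-25,25,0,24)]
def score(q,parts,fr,sign,d,sides):
    t=0
    for f,g in fr:
        h=cv2.convexHull(pix(f,place(np.vstack(parts),q)).astype(np.float32))[:,0]
        area=cv2.contourArea(h[:,None],True); o=1 if area>0 else -1
        P=[];N=[]
        for a,b in zip(h,np.roll(h,-1,0)):
            L=np.linalg.norm(b-a)
            if L<4: continue
            s=np.linspace(.08,.92,max(3,int(L*2)))[:,None]
            P.append(a+(b-a)*s); n=np.array([b[1]-a[1],a[0]-b[0]])/L*o; N.append(np.repeat(n[None],len(s),0))
        P=np.vstack(P);N=np.vstack(N)
        sm=lambda X:cv2.remap(g,X[:,0].astype(np.float32)[None],X[:,1].astype(np.float32)[None],cv2.INTER_LINEAR)[0]
        c=h.mean(0); 
        if np.mean(np.sum((P-c)*N,1))<0:N=-N
        t+=np.mean(sm(P-N*d)-sm(P+N*d))*sign
    return -t
def fit(q,parts,fs,sign,sides=None):
    fr=[(f,cv2.GaussianBlur(f['img'][:,:,0].astype(np.float32),(0,0),.7)) for f in fs]
    for d,st in((4,12),(2,4),(1,1.5)):
        S=np.array([[0,0,0],[st,0,0],[0,st,0],[0,0,st/2]])+np.array(q)
        r=minimize(score,q,(parts,fr,sign,d,sides),method='Nelder-Mead',options=dict(initial_simplex=S,xatol=.02,fatol=.01)); q=r.x
    return q,-r.fun
E
python3 - <<'E'
from h import *
ft,fs=viewer.grab_frame('top'),viewer.grab_frame('side')
np.set_printoptions(suppress=True,precision=1)
for nm,parts,q0,s in(('dock',DOCK,(558,50,79),1),('cart',CART,(545,-135,75),-1),('rack',RACK,(500,302,-75),1)):
    for l,F in(('t',[ft]),('s',[fs]),('ts',[ft,fs])):
        q,v=fit(q0,parts,F,s); print(nm,l,q,v)
    if nm=='cart': qc=q
    if nm=='dock': qd=q
    im=ft['img']
    for f in(ft,fs):
        for p in parts: cv2.polylines(f['img'],[np.round(cv2.convexHull(pix(f,place(p,q)).astype(np.float32))*16).astype(np.int32)],True,(255,0,0) if nm!='rack' else (0,255,255),1,cv2.LINE_AA,4)
pts=np.array([[-60,32,24],[-60,-32,24],[-20,56,24],[-20,-56,24.]])
for f in(ft,fs):
    for u in pix(f,place(pts,qd)): cv2.circle(f['img'],tuple(int(round(v*16)) for v in u),16,(255,0,255),-1,cv2.LINE_AA,4)
A=cv2.resize(ft['img'][145:255,130:345],(800,409),interpolation=cv2.INTER_CUBIC)
cv2.imwrite('pics/fit.png',A[:,:,::-1])
B=cv2.resize(fs['img'][130:370,195:325],(325,600));cv2.imwrite('pics/fits.png',B[:,:,::-1])
E
```

```text
dock t [552.4  17.7  79.5] 83.93677520751953
dock s [551.    6.5  79.5] 73.02782440185547
dock ts [552.7  17.3  79.4] 157.40101623535156
cart t [ 530.7 -148.9   71.5] 80.93543243408203
cart s [ 531.1 -148.1   72. ] 74.3982162475586
cart ts [ 530.9 -148.5   71.9] 154.8097381591797
rack t [501.6 303.6 -73.6] 73.21126556396484
rack s [501.1 296.8 -73.8] 65.92330932617188
rack ts [500.3 302.2 -73.6] 128.76568603515625
```

View pics/fit.png

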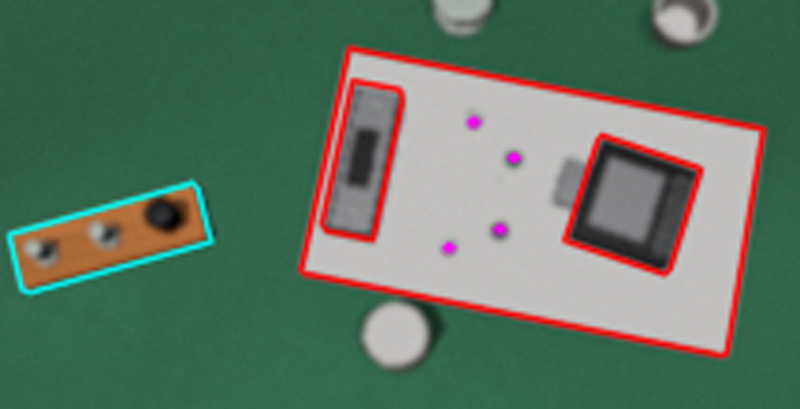

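View pics/fits.png

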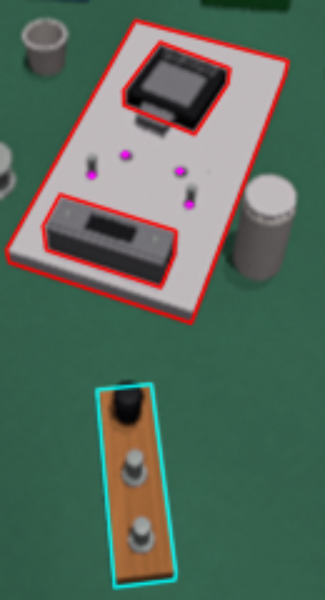

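The fits sit well on the edges in both views. The red outline is on the small black cartridge, and the magenta dots are on the bores and posts. Dock ≈ (552.7, 17.3, yaw 79.4°). The cartridge in dock axes is about (-167, -9) with yaw -7.5°. I'll turn the tool to the dock axes and travel behind the cartridge.

Request:
{"op": "step_arm", "data": {
  "plan": [0, 0, 0, 0, 0, 0.1195, 0, 0, 0, 0, 0, 0.1195, 0, 0, 0, 0, 0, 0.1195, 0, 0, 0, 0, 0, 0.1195, 0, 0, 0, 0, 0, 0.1195],
  "hand": 6.0
}}

```text
time_s: 1.82
ee_pos: [181.9, 545.5, 192.7]
ee_rot: [180.0, -0.0, 127.0]
force: [0.9, 0.3, 0.8]
gripper_width: 61.6
gripper_force: 0.0
```

Request:
{"op": "step_arm", "data": {
  "plan": [0, 0, 0, 0, 0, 0.1195, 0, 0, 0, 0, 0, 0.1195, 0, 0, 0, 0, 0, 0.1195, 0, 0, 0, 0, 0, 0.1195, 0, 0, 0, 0, 0, 0.1195]
}}

```text
time_s: 2.23
ee_pos: [181.9, 545.5, 192.6]
ee_rot: [-180.0, -0.0, 92.8]
force: [0.0, -0.5, -0.3]
gripper_width: 60.0
gripper_force: 0.0
```

Request:
{"op": "step_arm", "data": {
  "plan": [0, 0, 0, 0, 0, 0.1195, 0, 0, 0, 0, 0, 0.1195, -3.32, 2.24, 0, 0, 0, 0, -3.32, 2.24, 0, 0, 0, 0, -3.32, 2.24, 0, 0, 0, 0]
}}

```text
time_s: 2.65
ee_pos: [229.7, 434.1, 192.3]
ee_rot: [180.0, 0.0, 79.5]
force: [0.5, -0.1, 0.0]
gripper_width: 59.9
gripper_force: 0.0
```

Request:
{"op": "step_arm", "data": {
  "plan": [-3.32, 2.24, 0, 0, 0, 0, -3.32, 2.24, 0, 0, 0, 0, -3.32, 2.24, 0, 0, 0, 0, -3.32, 2.24, 0, 0, 0, 0, -3.32, 2.24, 0, 0, 0, 0]
}}

```text
time_s: 3.07
ee_pos: [309.4, 249.7, 192.9]
ee_rot: [180.0, -0.0, 79.4]
force: [0.4, -0.0, -0.1]
gripper_width: 59.8
gripper_force: 0.0
```

Request:
{"op": "step_arm", "data": {
  "plan": [-3.32, 2.24, 0, 0, 0, 0, -3.32, 2.24, 0, 0, 0, 0, -3.32, 2.24, 0, 0, 0, 0, -3.32, 2.24, 0, 0, 0, 0, -3.32, 2.24, 0, 0, 0, 0]
}}

```text
time_s: 3.48
ee_pos: [389.1, 65.8, 193.0]
ee_rot: [179.9, -0.0, 79.4]
force: [0.4, 0.2, 0.3]
gripper_width: 60.0
gripper_force: 0.0
```

Request:
{"op": "step_arm", "data": {
  "plan": [-3.32, 2.24, 0, 0, 0, 0, -3.32, 2.24, 0, 0, 0, 0, -3.32, 2.24, 0, 0, 0, 0, -3.32, 2.24, 0, 0, 0, 0, -3.32, 2.24, 0, 0, 0, 0]
}}

```text
time_s: 3.9
ee_pos: [468.7, -118.2, 192.9]
ee_rot: [180.0, -0.0, 79.4]
force: [0.9, 0.7, 0.0]
gripper_width: 59.9
gripper_force: 0.0
```

Request:
{"op": "step_arm", "data": {
  "plan": [-3.32, 2.24, 0, 0, 0, 0, -3.32, 2.24, 0, 0, 0, 0, -3.32, 2.24, 0, 0, 0, 0, 0, 0, 0, 0, 0, 0, 0, 0, 0, 0, 0, 0]
}}

```text
time_s: 4.32
ee_pos: [516.2, -227.9, 191.8]
ee_rot: [-179.9, -0.0, 79.2]
force: [0.2, 0.6, 0.0]
gripper_width: 60.1
gripper_force: 0.0
```

```bash
cat >> h.py <<'E'
QD=np.array([552.7,17.3,79.4])
def todock(p,q=QD):
    c,s=np.cos(np.radians(q[2])),np.sin(np.radians(q[2])); d=np.array(p[:2])-q[:2]
    return np.array([c*d[0]+s*d[1],-s*d[0]+c*d[1]])
def st():
    s=sensors.state(); np.set_printoptions(suppress=True,precision=2)
    print('t',s['time_s'],'dock',todock(s['ee_pos']),'z',s['ee_pos'][2],'rot',s['ee_rot'],'yawrel',s['ee_rot'][2]-QD[2],'F',s['force'],'w',s['gripper_width'],s['gripper_force'],'world',s['ee_pos'])
def carts(q0):
    ft,fs=viewer.grab_frame('top'),viewer.grab_frame('side')
    for F in([ft],[fs],[ft,fs]):
        q,v=fit(q0,CART,F,-1); print('cart',todock(q),q[2]-QD[2],v)
    return ft,fs
E
python3 -c "from h import *;st()"
```

```text
t 4.3167 dock [-247.71   -9.21] z 191.84167229609662 rot [-179.94   -0.03   79.24] yawrel -0.16430202619002898 F [0.25 0.56 0.05] w 60.06056719629223 0.0 world [ 516.19 -227.88  191.84]
```

Request:
{"op": "step_arm", "data": {
  "plan": [0, 0, 3.8, 0, 0, 0, 0, 0, 3.8, 0, 0, 0, 0, 0, 3.8, 0, 0, 0, 0, 0, 3.5, 0, 0, 0, 0, 0, 0, 0, 0, 0]
}}

```text
time_s: 4.73
ee_pos: [510.4, -222.5, 37.7]
ee_rot: [-179.2, -0.2, 79.5]
force: [-2.0, -0.3, -0.7]
gripper_width: 59.9
gripper_force: 0.0
```

Request:
{"op": "step_arm", "data": {
  "plan": [0.5, 0, 0, 0, 0, 0, 0.5, 0, 0, 0, 0, 0, 0.5, 0, 0, 0, 0, 0, 0.5, 0, 0, 0, 0, 0, 0.5, 0, 0, 0, 0, 0]
}}

```text
time_s: 5.15
ee_pos: [521.8, -201.4, 45.5]
ee_rot: [179.8, 0.0, 79.4]
force: [0.8, 0.3, -0.3]
gripper_width: 60.0
gripper_force: 0.0
```

Request:
{"op": "step_arm", "data": {
  "plan": [0.5, -0.06, 0, 0, 0, 0, 0.5, -0.06, 0, 0, 0, 0, 0.5, -0.06, 0, 0, 0, 0, 0.5, -0.06, 0, 0, 0, 0, 0.5, -0.06, 0, 0, 0, 0]
}}

```text
time_s: 5.57
ee_pos: [522.2, -176.1, 43.6]
ee_rot: [-180.0, -0.0, 79.4]
force: [-0.0, -0.1, -0.0]
gripper_width: 60.0
gripper_force: 0.0
```

Request:
{"op": "step_arm", "data": {
  "plan": [0.5, -0.06, 0, 0, 0, 0, 0.5, -0.06, 0, 0, 0, 0, 0.5, -0.06, 0, 0, 0, 0, 0.5, -0.06, 0, 0, 0, 0, 0.5, -0.06, 0, 0, 0, 0]
}}

```text
time_s: 5.98
ee_pos: [523.9, -151.0, 43.6]
ee_rot: [-180.0, -0.0, 79.4]
force: [-0.5, -0.5, -0.2]
gripper_width: 60.3
gripper_force: 0.0
```

```bash
python3 - <<'E'
from h import *
st(); q=place(np.array([[-126.,-3,0]]),QD)[0]
ft,fs=carts((q[0],q[1],79.4))
save(fs,'p1',(180,120,330,260),4)
E
```

```text
t 5.9833 dock [-170.71   -2.65] z 43.584230058288135 rot [-180.     -0.01   79.4 ] yawrel -0.0026424905979354207 F [-0.51 -0.47 -0.23] w 60.2762350708723 0.0 world [ 523.9  -150.98   43.58]
cart [-102.18  -13.53] 0.6928377687397074 19.837026596069336
cart [-167.49   -9.94] -5.795450819319456 48.07311248779297
cart [-167.97   -9.76] -6.906820514535838 71.04927825927734
```

View pics/p1.png

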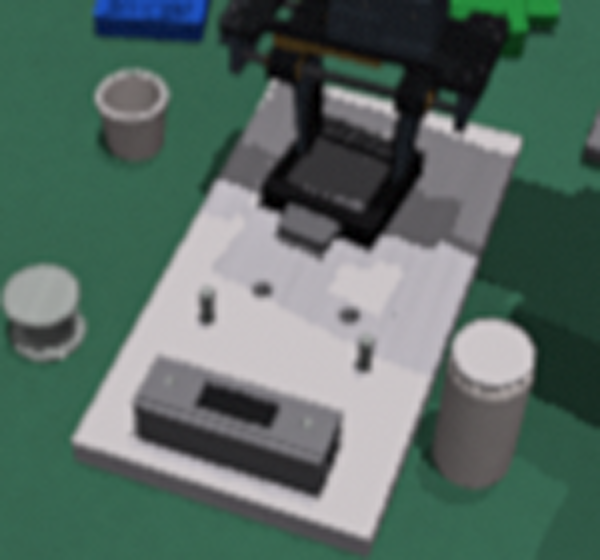

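The picture shows the cartridge apparently unmoved, with its plug tip still at about side pixel (256,181), yet the fingers read as abreast of it. I'll check the geometry before going on.

```bash
python3 - <<'E'
from h import *
print(env.finger_overhang); st()
ft,fs=viewer.grab_frame('top'),viewer.grab_frame('side')
s=sensors.state();p=s['ee_pos'];M=R.from_euler('xyz',s['ee_rot'],degrees=True).as_matrix()
B=box(-16,16,30,43.5,-40,14);C=B*[1,-1,1]
for f in(ft,fs):
    for b in(B,C): 
        cv2.polylines(f['img'],[np.round(cv2.convexHull(pix(f,b@M.T+p).astype(np.float32))*16).astype(np.int32)],True,(255,0,0),1,cv2.LINE_AA,4)
    for q in((todock(p)[0]+61,-3,0),(-167,-9,-7.5)):
        w=place(np.array([[q[0],q[1],0]]),QD)[0]
        cv2.polylines(f['img'],[np.round(cv2.convexHull(pix(f,place(CART[0],(w[0],w[1],QD[2]+q[2]))).astype(np.float32))*16).astype(np.int32)],True,(0,255,0) if q[2]==0 else (255,255,0),1,cv2.LINE_AA,4)
a=cv2.resize(ft['img'][140:250,220:340],(480,440),interpolation=cv2.INTER_CUBIC);b=cv2.resize(fs['img'][120:230,220:300],(320,440),interpolation=cv2.INTER_CUBIC)
cv2.imwrite('pics/p2.png',np.hstack([a,b])[:,:,::-1])
E
```

```text
14.0
t 6.0833 dock [-170.49   -2.55] z 43.600314135825336 rot [-179.99   -0.01   79.45] yawrel 0.045461275712824545 F [ 0.16 -0.31 -0.34] w 60.18112349746992 0.0 world [ 523.85 -150.75   43.6 ]
```

View pics/p2.png

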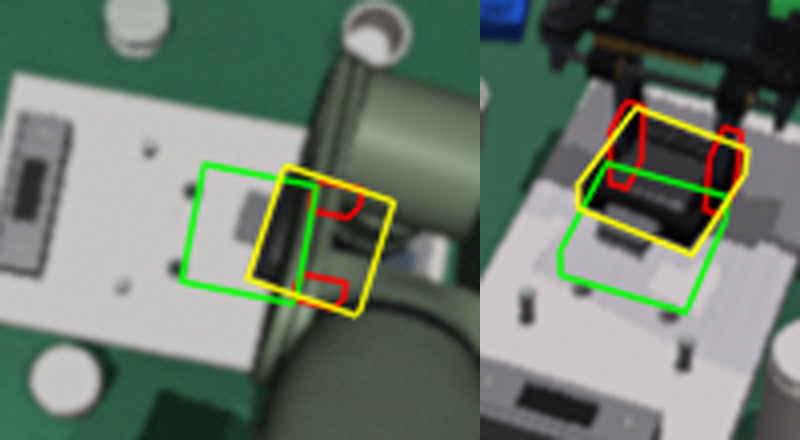

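The yellow outline (the old pose) still matches the cartridge. The real fingers stand behind it, while the red boxes (fingers at the reported pose) lie inside it. So either the model of the hand or the reported pose is off, and I'll fit the hand's body in the side view.

```bash
python3 - <<'E'
from h import *
s=sensors.state();p=s['ee_pos'];M=R.from_euler('xyz',s['ee_rot'],degrees=True).as_matrix()
print(s['qpos'],s['effort'])
fs=viewer.grab_frame('side')
u=M[:,0]
for dx,dz,c in((0,0,(255,0,0)),(-70,0,(0,255,0)),(-35,35,(255,0,255))):
    B=box(-38,38,-89,89,-70,-65); 
    cv2.polylines(fs['img'],[np.round(cv2.convexHull(pix(fs,B@M.T+p+dx*u+[0,0,dz]).astype(np.float32))*16).astype(np.int32)],True,c,1,cv2.LINE_AA,4)
    for y in(30,-30): 
        q=pix(fs,np.array([[16,y,-60],[16,y,14],[-16,y,14.]])@M.T+p+dx*u+[0,0,dz]); cv2.polylines(fs['img'],[np.round(q*16).astype(np.int32)],False,c,1,cv2.LINE_AA,4)
save(fs,'p3',(200,60,330,210),4)
E
```

```text
[-1.73245767e+01  2.36053465e+01  1.05387579e+02 -4.16363731e-03
  5.10023977e+01 -6.74709468e+00] [ 2.23287768e-01 -4.13692510e+01 -1.83239239e+01  7.21129915e-02
  5.48035128e-02  4.24071652e-03]
```

View pics/p3.png

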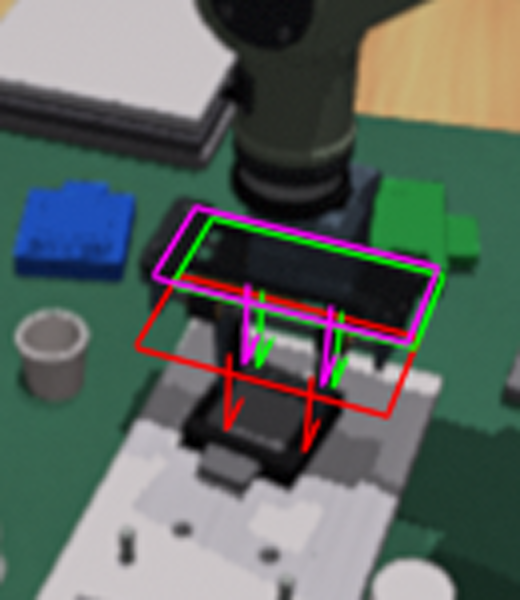

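The hand in the picture doesn't agree with the reported pose; the magenta and green offsets fit it about equally well. I'll raise the hand straight up and compare both cameras to resolve this.

Request:
{"op": "step_arm", "data": {
  "plan": [0, 0, -3.0, 0, 0, 0, 0, 0, -3.0, 0, 0, 0, 0, 0, -3.0, 0, 0, 0, 0, 0, -3.0, 0, 0, 0, 0, 0, 0, 0, 0, 0]
}}

```text
time_s: 6.65
ee_pos: [527.6, -153.0, 169.9]
ee_rot: [179.3, 0.1, 79.4]
force: [0.7, -0.3, 0.1]
gripper_width: 59.7
gripper_force: 0.0
```

```bash
python3 - <<'E'
from h import *
st()
s=sensors.state();p=s['ee_pos'];M=R.from_euler('xyz',s['ee_rot'],degrees=True).as_matrix()
ft,fs=viewer.grab_frame('top'),viewer.grab_frame('side')
for f in(ft,fs):
    B=box(-38,38,-89,89,-70,-65); 
    cv2.polylines(f['img'],[np.round(cv2.convexHull(pix(f,B@M.T+p).astype(np.float32))*16).astype(np.int32)],True,(255,0,0),1,cv2.LINE_AA,4)
    for y in(30,-30): 
        q=pix(f,np.array([[16,y,-60],[16,y,14],[-16,y,14.]])@M.T+p); cv2.polylines(f['img'],[np.round(q*16).astype(np.int32)],False,(255,0,0),1,cv2.LINE_AA,4)
cv2.imwrite('pics/p4.png',cv2.resize(np.hstack([ft['img'][100:340,200:440],fs['img'][20:260,150:390]])[:,:,::-1],None,fx=1.65,fy=1.65))
E
```

```text
t 6.65 dock [-172.     -6.62] z 169.94952689006257 rot [179.29   0.08  79.37] yawrel -0.0306824369173313 F [ 0.72 -0.27  0.11] w 59.72650142852798 0.0 world [ 527.57 -152.99  169.95]
```

View pics/p4.png

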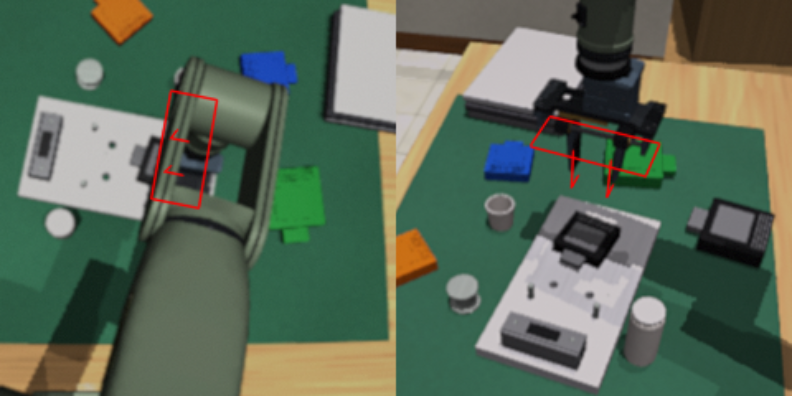

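```bash
python3 - <<'E'
from h import *
ft,fs=viewer.grab_frame('top'),viewer.grab_frame('side');st()
print(pix(fs,[[0,0,0],[0,100,0],[0,0,300],[90,90,0],[90,-90,0]]),pix(ft,[[0,0,0],[100,0,0]]))
print(np.round(cam(fs)[2],3),np.round(cam(ft)[2],3))
for n,f in(('s',fs),('t',ft)):
  for k,z in(('gate',24),('bore_left',24),('bore_right',24),('can',0),('cup',0),('spool',0)):
    for d in viewer.pinpoint(k,f)[:1]: print(n,k,np.round(d['location'],1),round(d['score'],2),world(f,d['location'],z).round(1)[:2])
cv2.imwrite('pics/p5.png',np.hstack([cv2.resize(fs['img'][20:200,200:340],(467,600)),cv2.resize(fs['img'][180:330,430:512],(328,600))])[:,:,::-1])
E
```

```text
t 6.85 dock [-171.32   -1.86] z 162.5720418905364 rot [-179.88   -0.02   79.38] yawrel -0.01547022899913486 F [-0.07  0.46 -0.37] w 60.169624031891644 0.0 world [ 523.01 -151.44  162.57]
[[454.43 241.13]
 [461.61 275.3 ]
 [521.45 162.18]
 [424.89 266.44]
 [416.5  209.41]] [[251.12 369.3 ]
 [251.42 336.94]]
[[-0.99 -0.14  0.09]
 [-0.17  0.76 -0.62]
 [ 0.02 -0.63 -0.78]] [[ 0.01 -0.99  0.16]
 [-1.   -0.01 -0.01]
 [ 0.02 -0.16 -0.99]]
s gate [254.5 205.4] 0.88 [538.3  -4.4]
s bore_left [267.2 199.7] 0.87 [507.5 -29.9]
s bore_right [243.9 190.4] 0.97 [576.  -50.7]
s can [295.8 234.2] 0.92 [418.8  51.3]
s cup [215.2 157.1] 0.79 [ 692.5 -185.8]
s spool [192.5 201.2] 0.67 [713.8  -5.6]
t gate [251.4 195.3] 0.63 [545.3   4.7]
t bore_left [261.4 207.6] 0.83 [505.9 -27.6]
t bore_right [267.8 186.1] 0.65 [575.9 -47.9]
t can [238.6 235.7] 0.57 [417.   44.4]
t cup [312.4 151.6] 0.35 [ 700.5 -198.9]
t spool [253.7 146.4] 0.8 [715.5  -1.4]
```

View pics/p5.png

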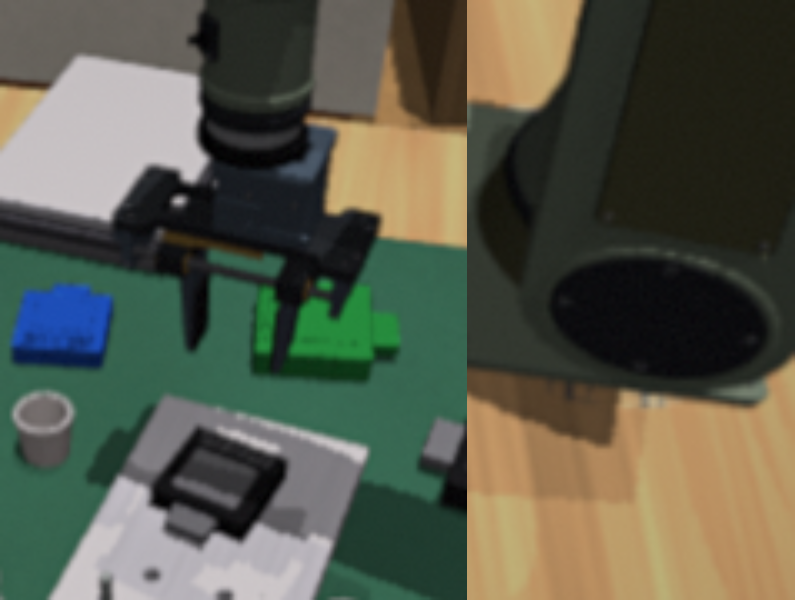

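```bash
python3 - <<'E'
from h import *
from scipy.optimize import least_squares
fs=viewer.grab_frame('side')
M=R.from_euler('xyz',[180,0,79.4],degrees=True).as_matrix()
obs=np.array([[257,124.4],[283.4,131]])
P=np.array([[0,-36,14],[0,36,14.]])
p0=np.array([523.,-151.4,162.6])
print(pix(fs,P@M.T+p0))
# one-parameter family along the ray
for dz in(-20,0,20,40,60,80):
    r=least_squares(lambda d:(pix(fs,P@M.T+p0+[d[0],d[1],dz])-obs).ravel(),[0,0]); 
    u=M[:,0]; print(dz,r.x,'dock dx',r.x@u[:2],'dy',-r.x@M[:2,1],'res',r.fun)
E
```

```text
[[282.96658399 138.30018439]
 [257.47386702 131.71742245]]
-20 [  7.40782933 -57.13333352] dock dx -54.79569291858021 dy -17.791171171269095 res [ 25.11426359   5.39167683 -25.42911364  -7.31687771]
0 [  5.19799921 -33.64661848] dock dx -32.11627171177997 dy -11.298638079177836 res [ 25.48898509   5.44239652 -25.81874135  -7.45883882]
20 [  2.98975427 -10.16405883] dock dx -9.440643384609029 dy -4.808427502912117 res [ 25.88798777   5.49537    -26.23398259  -7.61105948]
40 [ 0.78332348 13.31374979] dock dx 13.230648713227854 dy 1.6791259164544718 res [ 26.31368715   5.5506651  -26.67745927  -7.77472592]
60 [-1.42141481 36.78666257] dock dx 35.89743984490836 dy 8.164115127314446 res [ 26.76895907   5.608496   -27.15204671  -7.95105647]
80 [-3.6241713  60.25388414] dock dx 58.559001442728146 dy 14.646109447982473 res [ 27.25695767   5.66890864 -27.66115609  -8.14163587]
```

The midpoint and spacing of the fingertips fit the hand standing about 28 mm higher than the reported z, with x and y right. That explains passing over the cartridge without force. I'll go back behind it and feel for the plate gently.

Request:
{"op": "step_arm", "data": {
  "plan": [-3.8, 0.35, 0, 0, 0, 0, -3.8, 0.35, 0, 0, 0, 0, 0, 0, 3.3, 0, 0, 0, 0, 0, 3.3, 0, 0, 0, 0, 0, 3.3, 0, 0, 0]
}}

```text
time_s: 7.92
ee_pos: [517.0, -228.5, 64.1]
ee_rot: [179.9, 0.0, 79.3]
force: [-0.1, -0.9, -0.9]
gripper_width: 60.1
gripper_force: 0.0
```

Request:
{"op": "step_arm", "data": {
  "plan": [0, 0, 2.2, 0, 0, 0, 0, 0, 1.1, 0, 0, 0, 0, 0, 0, 0, 0, 0, 0, 0, 0, 0, 0, 0, 0, 0, 0, 0, 0, 0]
}}

```text
time_s: 8.33
ee_pos: [518.2, -228.0, 33.3]
ee_rot: [179.8, 0.0, 79.4]
force: [0.6, -0.2, 0.4]
gripper_width: 60.1
gripper_force: 0.0
```

Request:
{"op": "step_arm", "data": {
  "plan": [0, 0, 0.2, 0, 0, 0, 0, 0, 0.2, 0, 0, 0, 0, 0, 0.2, 0, 0, 0, 0, 0, 0, 0, 0, 0]
}}

```text
time_s: 8.67
ee_pos: [516.8, -227.4, 25.7]
ee_rot: [180.0, -0.0, 79.4]
force: [-0.2, -0.3, -0.6]
gripper_width: 59.5
gripper_force: 0.0
```

Request:
{"op": "step_arm", "data": {
  "plan": [0, 0, 0.2, 0, 0, 0, 0, 0, 0.1, 0, 0, 0, 0, 0, 0, 0, 0, 0]
}}

```text
time_s: 8.92
ee_pos: [516.6, -227.4, 22.4]
ee_rot: [-180.0, -0.0, 79.4]
force: [-0.0, 0.3, 0.2]
gripper_width: 60.0
gripper_force: 0.0
```

Request:
{"op": "step_arm", "data": {
  "plan": [0, 0, 0.2, 0, 0, 0, 0, 0, 0.2, 0, 0, 0, 0, 0, 0, 0, 0, 0]
}}

```text
time_s: 9.17
ee_pos: [516.5, -227.4, 18.1]
ee_rot: [-180.0, -0.0, 79.4]
force: [-0.6, -0.4, -0.5]
gripper_width: 60.1
gripper_force: 0.0
```

Request:
{"op": "step_arm", "data": {
  "plan": [0, 0, 0.2, 0, 0, 0, 0, 0, 0.1, 0, 0, 0, 0, 0, 0, 0, 0, 0]
}}

```text
time_s: 9.42
ee_pos: [516.6, -227.4, 15.3]
ee_rot: [-180.0, -0.0, 79.4]
force: [-0.2, -0.4, 0.2]
gripper_width: 60.1
gripper_force: 0.0
```

```bash
python3 - <<'E'
from h import *
st()
fs=viewer.grab_frame('side'); save(fs,'p6',(215,110,315,210),6)
E
```

```text
t 9.4167 dock [-247.18   -9.54] z 15.344686472501854 rot [-179.97   -0.01   79.4 ] yawrel 0.004202454383928966 F [-0.16 -0.44  0.19] w 60.06036896356272 0.0 world [ 516.6  -227.42   15.34]
```

View pics/p6.png

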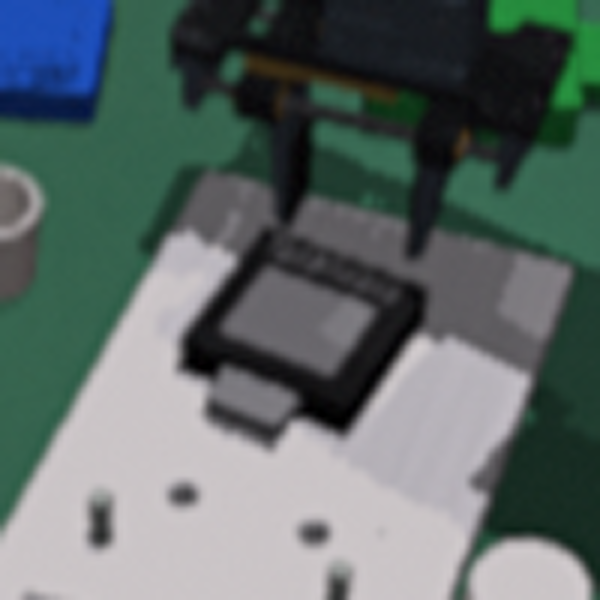

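Picture p6 shows the hand behind the cartridge, with fingertips at about (262.8,147) and (284.2,152.5). They are just above the plate and not touching. That was my tenth picture, so I'll go by numbers and forces from here.

```bash
python3 - <<'E'
from h import *
from scipy.optimize import least_squares
fs=viewer.grab_frame('side')
for obs,p0 in((np.array([[284.2,152.5],[262.8,147]]),sensors.state()['ee_pos']),(np.array([[283.4,131],[257,124.4]]),np.array([523.,-151.4,162.6]))):
    M=R.from_euler('xyz',[180,0,79.4],degrees=True).as_matrix()
    for h in(30,33,36.):
        P=np.array([[0,-h,14],[0,h,14.]])
        r=least_squares(lambda d:(pix(fs,P@M.T+p0+d)-obs).ravel(),[0,0,0]); d=r.x
        print(h,d,'dock',d@M[:,0],-d@M[:,1],d[2],r.fun)
E
```

```text
30 [ -8.13962837 106.29301754 123.72417144] dock 102.98186867880273 27.55347258672555 123.7241714373642 [-0.02671118  0.0998245   0.02696344 -0.10115283]
33 [-2.94415128 38.21796295 58.5078296 ] dock 37.02420615296878 9.92415627249957 58.50782960118114 [-0.02671115  0.09982453  0.02696316 -0.10115288]
36.0 [  2.25133065 -29.8571618   -6.7085794 ] dock -28.93352444417416 -7.705177714219373 -6.708579396632814 [-0.02671189  0.09982432  0.02696399 -0.10115267]
30 [-10.6651267 126.5483386 132.5651095] dock 122.42697092134856 33.761867842903364 132.5651095037358 [-0.01128791  0.04435178  0.01139666 -0.04509885]
33 [-5.09883756 68.10462366 82.93764257] dock 66.00450398123208 17.539765177952397 82.93764257387478 [-0.01128796  0.04435176  0.01139671 -0.04509884]
36.0 [ 0.46745081  9.6609105  33.31017719] dock 9.582038643632256 1.3176636062633755 33.31017718848227 [-0.01128772  0.04435178  0.01139695 -0.04509882]
```

Request:
{"op": "step_arm", "data": {
  "plan": [0, 0, 0.15, 0, 0, 0, 0, 0, 0.15, 0, 0, 0, 0, 0, 0, 0, 0, 0]
}}

```text
time_s: 9.77
ee_pos: [516.6, -227.4, 12.3]
ee_rot: [-180.0, -0.0, 79.4]
force: [0.1, 0.4, -0.4]
gripper_width: 59.8
gripper_force: 0.0
```

Request:
{"op": "step_arm", "data": {
  "plan": [0, 0, 0.15, 0, 0, 0, 0, 0, 0.1, 0, 0, 0, 0, 0, 0, 0, 0, 0]
}}

```text
time_s: 10.02
ee_pos: [516.6, -227.4, 9.9]
ee_rot: [-180.0, -0.0, 79.4]
force: [0.2, -0.3, 0.3]
gripper_width: 59.9
gripper_force: 0.0
```

Request:
{"op": "step_arm", "data": {
  "plan": [0, 0, 0.1, 0, 0, 0, 0, 0, 0.1, 0, 0, 0, 0, 0, 0, 0, 0, 0]
}}

```text
time_s: 10.27
ee_pos: [516.7, -227.4, 7.9]
ee_rot: [-180.0, -0.0, 79.4]
force: [0.3, -0.4, -0.2]
gripper_width: 60.2
gripper_force: 0.0
```

Request:
{"op": "step_arm", "data": {
  "plan": [0, 0, 0.1, 0, 0, 0, 0, 0, 0.1, 0, 0, 0, 0, 0, 0, 0, 0, 0]
}}

```text
time_s: 10.52
ee_pos: [516.7, -227.4, 5.9]
ee_rot: [-180.0, -0.0, 79.4]
force: [-0.7, -0.3, -0.1]
gripper_width: 59.9
gripper_force: 0.0
```

```bash
python3 -c "from h import *;st()"
```

```text
t 10.5167 dock [-247.17   -9.59] z 5.921246024930299 rot [-179.98   -0.01   79.4 ] yawrel 0.0009621719529491202 F [-0.69 -0.33 -0.06] w 59.916506326085255 0.0 world [ 516.65 -227.42    5.92]
```

Request:
{"op": "step_arm", "data": {
  "plan": [0, 0, 0.1, 0, 0, 0, 0, 0, 0.1, 0, 0, 0, 0, 0, 0, 0, 0, 0]
}}

```text
time_s: 10.77
ee_pos: [516.7, -227.4, 3.9]
ee_rot: [-180.0, -0.0, 79.4]
force: [0.2, 0.2, 0.3]
gripper_width: 60.0
gripper_force: 0.0
```

Request:
{"op": "step_arm", "data": {
  "plan": [0, 0, 0.1, 0, 0, 0, 0, 0, 0.1, 0, 0, 0, 0, 0, 0, 0, 0, 0]
}}

```text
time_s: 11.02
ee_pos: [516.9, -227.5, 3.0]
ee_rot: [180.0, -0.0, 79.4]
force: [-0.7, 0.6, 5.0]
gripper_width: 59.8
gripper_force: 3.0
```

```bash
python3 - <<'E'
from h import *
st()
fs=viewer.grab_frame('side'); g=fs['img'][:,:,0]
q=(530.9,-148.5,71.9)
fr=cv2.cvtColor(fs['img'],cv2.COLOR_RGB2GRAY)
print(fit(q,CART,[fs],-1))
# columns through fingers: dark -> plate transition; plate seen in rows
print(fr[138:166:1,254:294:2])
E
```

```text
t 11.0167 dock [-247.22   -9.85] z 2.9834220232789614 rot [179.98  -0.    79.4 ] yawrel 0.0020331748833370966 F [-0.66  0.58  4.97] w 59.78885683308708 3.019604589790106 world [ 516.9  -227.51    2.98]
(array([ 531.14, -149.89,   71.52]), np.float64(58.09905242919922))
[[ 50  47  48  31  24   7  23  51  50  49  50  68  76  89  84  15  12  11
   27  50]
 [ 69  59  51  32  21   6  24  51  51  49  51  52  56  73  80  15  13   9
   27  62]
 [ 87  81  71  38  21   5  23  51  50  50  50  50  51  54  66  22  13  12
   34  82]
 [ 94  94  88  49  20   7  24  50  49  50  50  54  50  50  54  24  24  19
   54  91]
 [ 94  94  95  54  19   7  32  62  53  49  49  70  52  50  48  27  27  30
   73  92]
 [ 92  93  96  55  19   4  50  88  72  62  51  78  57  51  48  24  27  32
   74  89]
 [ 95  92  94  58  16   1  69  98  92  93  69  74  57  50  48  24  26  31
   59  76]
 [107  93  96  59  17  11  81  96  97 102  88  87  69  58  49  25  27  33
   52  59]
 [117  93  95  61  17  25  91  94  95  95  94  99  87  84  60  25  26  39
   52  51]
 [119  94  84  48  18  45  95  94  95  94  95 105  97  96  69  25
[... 850 characters left out ...]
  85  94
   94  95]
 [ 18  82 106 105 105 105 103  91  71  44  51  50  52  57  25  20  73  95
   94  95]
 [ 35  98 105 103 104 105 106 104  96  84  64  39  49  61  27  10  70  94
   94  94]
 [ 59 104 105 104 105 104 105 105 105 114 102  61  39  44  25  13  72  95
   95  95]
 [ 86 105 105 103 105 103 104 104 107 120 121  98  38  27  25  12  80  95
   95  93]
 [102 104 104 104 104 104 105 103 112 122 124 105  36  25  24   7  86  94
   94  94]
 [106 104 105 105 104 104 103 104 118 121 124  88  27  27  20  12  86  94
   94  94]
 [106 105 104 104 104 104 103 105 121 122 119  60  23  25  13  41  89  92
   92  93]
 [100 105 106 105 103 103 105 105 118 124 105  38  26  25   8  97 112 102
  106  90]]
```

```bash
python3 - <<'E'
from h import *
fs=viewer.grab_frame('side')
for px in((262,147),(263,147),(264,146),(265,144),(259,139),(260,148),(286,154),(285,156)): print(px,todock(world(fs,px,24)))
print('predicted pad corner', pix(fs,place(np.array([[-231,-39.7,24],[-231,-53.2,24],[-263,-39.7,24],[-231,20,24],[-231,34,24.]]),QD)))
E
```

```text
(262, 147) [-245.27554247  -46.42741376]
(263, 147) [-246.40410567  -43.53480291]
(264, 146) [-251.78155128  -42.12110964]
(265, 144) [-261.48665561  -42.18734823]
(259, 139) [-276.39325602  -67.47107471]
(260, 148) [-238.80694722  -50.70979216]
(286, 154) [-242.84123999   32.13629091]
(285, 156) [-233.46601549   31.80943123]
predicted pad corner [[262.52084071 150.54513862]
 [258.38844935 149.43428677]
 [265.90909862 143.88939777]
 [281.04857642 155.53495288]
 [285.45289598 156.72333779]]
```

The fingers touched the plate at reported z ≈ 3.2, so the true height is the reported z plus about 35 mm. The x and y values agree with the picture. I'll lift 8 mm and push.

Request:
{"op": "step_arm", "data": {
  "plan": [0, 0, -0.9, 0, 0, 0, 0.5, 0, 0, 0, 0, 0, 0.5, 0, 0, 0, 0, 0, 0.5, 0, 0, 0, 0, 0, 0.5, 0, 0, 0, 0, 0]
}}

```text
time_s: 11.53
ee_pos: [521.3, -207.8, 11.3]
ee_rot: [179.9, 0.0, 79.4]
force: [0.7, -3.7, 1.0]
gripper_width: 60.1
gripper_force: 1.1
```

Request:
{"op": "step_arm", "data": {
  "plan": [0.5, 0, 0, 0, 0, 0, 0.5, 0, 0, 0, 0, 0, 0.5, 0, 0, 0, 0, 0, 0.5, 0, 0, 0, 0, 0, 0.5, 0, 0, 0, 0, 0]
}}

```text
time_s: 11.95
ee_pos: [524.9, -182.8, 11.1]
ee_rot: [-180.0, 0.0, 79.4]
force: [-1.7, -2.7, 1.1]
gripper_width: 60.0
gripper_force: 1.4
```

```bash
python3 - <<'E'
from h import *
st(); q=place(np.array([[-150.,-8,0]]),QD)[0]
carts((q[0],q[1],79.4))
E
```

```text
t 11.95 dock [-201.82   -9.46] z 11.074387168761538 rot [-179.97    0.01   79.42] yawrel 0.01790176273061661 F [-1.71 -2.65  1.12] w 60.044659506767715 1.3645236566662788 world [ 524.87 -182.82   11.07]
cart [-140.21   -1.75] -1.4420018308692875 68.11861419677734
cart [-140.75   -2.36] 0.46021003426392326 57.04395294189453
cart [-140.26   -2.05] -0.9218231983030307 124.51483917236328
```

Request:
{"op": "step_arm", "data": {
  "plan": [0.5, -0.02, 0, 0, 0, 0, 0.5, -0.02, 0, 0, 0, 0, 0.5, -0.02, 0, 0, 0, 0, 0.5, -0.02, 0, 0, 0, 0, 0.5, -0.02, 0, 0, 0, 0]
}}

```text
time_s: 12.47
ee_pos: [528.5, -157.8, 10.9]
ee_rot: [-180.0, -0.0, 79.4]
force: [0.0, -1.7, -1.4]
gripper_width: 60.1
gripper_force: 0.7
```

Request:
{"op": "step_arm", "data": {
  "plan": [0.5, -0.02, 0, 0, 0, 0, 0.5, -0.02, 0, 0, 0, 0, 0.5, -0.02, 0, 0, 0, 0, 0.5, -0.02, 0, 0, 0, 0, 0.5, -0.02, 0, 0, 0, 0]
}}

```text
time_s: 12.88
ee_pos: [532.3, -133.2, 11.1]
ee_rot: [-180.0, -0.0, 79.4]
force: [0.5, -1.5, -0.3]
gripper_width: 59.8
gripper_force: 0.7
```

```bash
python3 - <<'E'
from h import *
st(); q=place(np.array([[-90.,0,0]]),QD)[0]
ft,fs=carts((q[0],q[1],79.4))
# side view alone: dock too
print(fit(QD,DOCK,[fs],1), fit(QD,DOCK,[ft],1))
E
```

```text
t 12.8833 dock [-151.68   -7.65] z 11.09587454002646 rot [-179.99   -0.01   79.4 ] yawrel 0.0018310636315277407 F [ 0.53 -1.45 -0.27] w 59.83538165942007 0.6776772625744343 world [ 532.32 -133.2    11.1 ]
cart [-72.15  -0.04] -1.4305288514205188 51.81589889526367
cart [-90.15  -0.65] 0.6803515738553614 59.48771667480469
cart [-89.44  -0.43] -0.5226067130188881 115.33554077148438
(array([550.79,   5.76,  79.39]), np.float64(65.1513900756836)) (array([552.53,  19.36,  79.64]), np.float64(49.92405700683594))
```

Request:
{"op": "step_arm", "data": {
  "plan": [0.5, 0, 0, 0, 0, 0, 0.5, 0, 0, 0, 0, 0, 0.5, 0, 0, 0, 0, 0, 0.5, 0, 0, 0, 0, 0, 0.5, 0, 0, 0, 0, 0]
}}

```text
time_s: 13.4
ee_pos: [537.1, -108.8, 11.2]
ee_rot: [180.0, 0.0, 79.4]
force: [1.0, -2.3, 0.2]
gripper_width: 60.2
gripper_force: 1.1
```

Request:
{"op": "step_arm", "data": {
  "plan": [0.5, 0, 0, 0, 0, 0, 0.5, 0, 0, 0, 0, 0, 0.5, 0, 0, 0, 0, 0, 0.5, 0, 0, 0, 0, 0, 0.5, 0, 0, 0, 0, 0]
}}

```text
time_s: 13.82
ee_pos: [541.7, -84.2, 11.2]
ee_rot: [180.0, 0.0, 79.4]
force: [-0.7, -2.9, 1.4]
gripper_width: 59.8
gripper_force: 1.3
```

Request:
{"op": "step_arm", "data": {
  "plan": [0.5, 0, 0, 0, 0, 0, 0.5, 0, 0, 0, 0, 0, 0, 0, 0, 0, 0, 0]
}}

```text
time_s: 14.07
ee_pos: [543.6, -73.6, 11.1]
ee_rot: [180.0, -0.1, 79.4]
force: [-0.0, 0.1, 0.0]
gripper_width: 60.1
gripper_force: 0.0
```

```bash
python3 - <<'E'
from h import *
st(); q=place(np.array([[-30.,0,0]]),QD)[0]
ft,fs=carts((q[0],q[1],79.4))
E
```

```text
t 14.0667 dock [-90.99  -7.73] z 11.140613766549428 rot [180.    -0.06  79.42] yawrel 0.01668492003024369 F [-0.03  0.08  0.04] w 60.07564536721358 0.0 world [543.56 -73.55  11.14]
cart [-28.56  -1.06] 0.6612953933090466 40.154998779296875
cart [-30.92  -1.28] -0.4602518732884846 49.54433059692383
cart [-29.42  -1.02] 0.1821661926549325 88.97639465332031
```

Request:
{"op": "step_arm", "data": {
  "plan": [0.3, 0, 0, 0, 0, 0, 0.3, 0, 0, 0, 0, 0, 0.3, 0, 0, 0, 0, 0, 0.3, 0, 0, 0, 0, 0, 0.3, 0, 0, 0, 0, 0]
}}

```text
time_s: 14.58
ee_pos: [546.0, -59.7, 11.0]
ee_rot: [-180.0, -0.0, 79.4]
force: [0.2, -1.2, -0.7]
gripper_width: 59.6
gripper_force: 0.7
```

Request:
{"op": "step_arm", "data": {
  "plan": [0.3, 0, 0, 0, 0, 0, 0.3, 0, 0, 0, 0, 0, 0.3, 0, 0, 0, 0, 0]
}}

```text
time_s: 14.83
ee_pos: [547.7, -50.9, 11.1]
ee_rot: [-180.0, -0.0, 79.4]
force: [-1.4, -1.5, -0.4]
gripper_width: 60.3
gripper_force: 0.8
```

Request:
{"op": "step_arm", "data": {
  "plan": [0.2, 0, 0, 0, 0, 0, 0.2, 0, 0, 0, 0, 0, 0, 0, 0, 0, 0, 0]
}}

```text
time_s: 15.08
ee_pos: [548.6, -46.7, 11.2]
ee_rot: [180.0, -0.0, 79.4]
force: [-0.1, -0.2, -0.0]
gripper_width: 60.1
gripper_force: 0.0
```

```bash
python3 - <<'E'
from h import *
st(); q=place(np.array([[-3.,0,0]]),QD)[0]
ft,fs=carts((q[0],q[1],79.4))
E
```

```text
t 15.0833 dock [-63.66  -7.73] z 11.17766969220406 rot [180.    -0.03  79.41] yawrel 0.007660953314811536 F [-0.15 -0.17 -0.05] w 60.133476463671926 0.0 world [548.59 -46.69  11.18]
cart [ 1.25 -0.67] 0.16294612937693387 38.47395324707031
cart [ 1.2  -0.98] 2.2704833697972333 46.115257263183594
cart [ 1.39 -1.02] 1.449140736961155 83.98049926757812
```

Nearly home. I'll press on in small steps until the force rises.

Request:
{"op": "step_arm", "data": {
  "plan": [0.1, 0, 0, 0, 0, 0, 0.1, 0, 0, 0, 0, 0, 0, 0, 0, 0, 0, 0]
}}

```text
time_s: 15.43
ee_pos: [549.1, -45.4, 11.3]
ee_rot: [180.0, 0.0, 79.4]
force: [-0.2, -1.9, 0.4]
gripper_width: 59.9
gripper_force: 0.9
```

Request:
{"op": "step_arm", "data": {
  "plan": [0.1, 0, 0, 0, 0, 0, 0.1, 0, 0, 0, 0, 0, 0, 0, 0, 0, 0, 0]
}}

```text
time_s: 15.68
ee_pos: [549.2, -45.0, 11.3]
ee_rot: [180.0, 0.2, 79.5]
force: [-1.6, -7.4, 1.4]
gripper_width: 60.0
gripper_force: 3.9
```

Request:
{"op": "step_arm", "data": {
  "plan": [0.1, 0, 0, 0, 0, 0, 0, 0, 0, 0, 0, 0]
}}

```text
time_s: 15.85
ee_pos: [549.2, -45.0, 11.4]
ee_rot: [180.0, 0.2, 79.5]
force: [-2.3, -12.1, 2.0]
gripper_width: 60.0
gripper_force: 5.7
```

It hit a hard stop at TCP x ≈ -62 in dock axes, where home was expected, so the cartridge is home. Next I'll back off, rise, and go over the middle pin with the hand at 4.5 cm.

Request:
{"op": "step_arm", "data": {
  "plan": [-1.2, 0, 0, 0, 0, 0, -1.4, 0, 0, 0, 0, 0, 0, 0, -3.6, 0, 0, 0, 0, 0, -3.6, 0, 0, 0, 0, 0, -3.6, 0, 0, 0]
}}

```text
time_s: 16.27
ee_pos: [543.9, -67.9, 119.9]
ee_rot: [-179.9, -0.1, 79.3]
force: [1.2, 0.3, -0.2]
gripper_width: 59.9
gripper_force: 0.0
```

Request:
{"op": "step_arm", "data": {
  "plan": [3.58, -1.11, 0, 0, 0, 0, 3.58, -1.11, 0, 0, 0, 0, 3.58, -1.11, 0, 0, 0, 0, 3.58, -1.11, 0, 0, 0, 0, 3.58, -1.11, 0, 0, 0, 0],
  "hand": 4.5
}}

```text
time_s: 16.68
ee_pos: [522.4, 120.0, 119.3]
ee_rot: [-180.0, -0.1, 79.3]
force: [1.1, -0.2, -0.2]
gripper_width: 45.0
gripper_force: 0.0
```

Request:
{"op": "step_arm", "data": {
  "plan": [3.58, -1.11, 0, 0, 0, 0, 3.58, -1.11, 0, 0, 0, 0, 3.58, -1.11, 0, 0, 0, 0, 3.58, -1.11, 0, 0, 0, 0, 3.58, -1.11, 0, 0, 0, 0]
}}

```text
time_s: 17.1
ee_pos: [500.6, 306.4, 119.1]
ee_rot: [-180.0, -0.1, 79.4]
force: [0.3, -0.6, -0.1]
gripper_width: 44.9
gripper_force: 0.0
```

```bash
python3 - <<'E'
from h import *
from scipy.optimize import least_squares
for _ in range(2):
    fs=viewer.grab_frame('side');ft=viewer.grab_frame('top')
    st()
    for n,f in(('s',fs),('t',ft)):
        q=place(np.array([[-2.,0,0]]),QD)[0]
        for k,z in(('pin_a',4),('driver',4),('bore_left',24),('bore_right',24)):
            for d in viewer.pinpoint(k,f)[:2]: w=world(f,d['location'],z);print(n,k,np.round(d['location'],1),round(d['score'],2),w.round(1)[:2],todock(w))
q0=(q[0],q[1],79.4)
for F in([ft],[fs],[ft,fs]):
    c,v=fit(q0,CART,F,-1); print('cart',todock(c),c[2]-79.4,v); print('dock',fit(QD,DOCK,F,1),'rack',fit((501,303,-73.6),RACK,F,1))
E
```

```text
t 17.2 dock [277.76 105.05] z 118.93530376032999 rot [-179.96   -0.2    79.68] yawrel 0.27614532374448686 F [-0.58 -1.37 -0.09] w 45.22237342925703 0.0 world [500.54 309.65 118.94]
s pin_a [249.4 324.4] 0.7 [497.  304.8] [272.38 107.66]
s pin_a [251.  346.9] 0.5 [485.3 351.2] [315.8  127.66]
s driver [244.4 302.1] 0.54 [517.1 256.8] [228.85  79.06]
t pin_a [261.3 209.1] 0.66 [503.6 -28. ] [-53.55  39.96]
t pin_a [160.1 210.4] 0.51 [495.4 301.1] [268.45 108.52]
t driver [172.9 205.1] 0.56 [513.3 259.9] [231.19  83.32]
t bore_left [263.2 208.3] 0.81 [503.7 -33.4] [-58.86  38.88]
t bore_right [267.9 188.2] 0.71 [569.  -48.2] [-61.37 -28.11]
t 17.7 dock [272.02 102.86] z 119.3097408738121 rot [180.    -0.01  79.32] yawrel -0.07985261692888912 F [-0.02 -0.21 -0.95] w 44.934140431556905 0.0 world [501.64 303.6  119.31]
s pin_a [247.1 326.4] 0.58 [501.2 310. ] [278.24 104.51]
s pin_a [249.5 349.9] 0.4 [487.4 357.8] [322.62 126.86]
s driver [244.8 301.9] 0.51 [516.3 256.2] [228.09  79.74]
t pin_a [163.  209.7] 0.41 [497.8 291.7] [259.62 104.41]
t driver [175.  204.5] 0.52 [515.4 253.1] [224.88  80.04]
t bore_left [264.6 205.9] 0.62 [511.4 -37.8] [-61.78  30.42]
t bore_right [266.5 187.9] 0.68 [570.  -43.7] [-56.76 -28.2 ]
t bore_right [158.1 206.6] 0.39 [505.2 303.3] [272.35  99.32]
cart [ 0.68 -0.62] 0.2100123167023611 76.85729217529297
dock (array([552.34,  17.72,  79.47]), np.float64(87.56771850585938)) rack (array([499.8 , 304.41, -71.85]), np.float64(28.812744140625))
cart [ 36.3  -23.05] 9.07751123618182 26.31183624267578
dock (array([549.97,  10.89,  76.92]), np.float64(24.77466583251953)) rack (array([501.43, 296.74, -73.7 ]), np.float64(49.1548957824707))
cart [ 0.6  -0.59] 0.4010873523569103 75.71927642822266
dock (array([552.35,  17.51,  79.43]), np.float64(107.41191864013672)) rack (array([501.9 , 296.95, -73.13]), np.float64(70.9737548828125))
```

Request:
{"op": "step_arm", "data": {
  "plan": [0, 0, 3.0, 0, 0, 0, 0, 0, 3.0, 0, 0, 0, 0, 0, 2.5, 0, 0, 0, 0, 0, 1.3, 0, 0, 0, 0, 0, 0, 0, 0, 0]
}}

```text
time_s: 18.52
ee_pos: [499.0, 303.1, 17.8]
ee_rot: [-179.7, 0.3, 79.4]
force: [-0.6, -0.1, 0.0]
gripper_width: 45.1
gripper_force: 0.0
```

Request:
{"op": "step_arm", "data": {
  "plan": [0, 0, 0, 0, 0, 0, 0, 0, 0, 0, 0, 0, 0, 0, 0, 0, 0, 0, 0, 0, 0, 0, 0, 0, 0, 0, 0, 0, 0, 0],
  "hand": 0.5,
  "newtons": 4
}}

```text
time_s: 18.93
ee_pos: [501.9, 304.8, 22.2]
ee_rot: [179.9, -0.1, 79.4]
force: [1.0, 0.7, -0.1]
gripper_width: 14.6
gripper_force: 0.0
```

Request:
{"op": "step_arm", "data": {
  "plan": [0, 0, 0, 0, 0, 0, 0, 0, 0, 0, 0, 0, 0, 0, 0, 0, 0, 0]
}}

```text
time_s: 19.18
ee_pos: [501.9, 304.8, 22.1]
ee_rot: [179.9, -0.1, 79.4]
force: [-0.7, -0.5, 4.9]
gripper_width: 14.2
gripper_force: 4.0
```

```bash
python3 -c "from h import *;st();print(sensors.state()['torque'])"
```

```text
t 19.1833 dock [273.22 102.77] z 22.113564005573988 rot [179.92  -0.07  79.4 ] yawrel -0.0005775539090109305 F [-0.69 -0.47  4.93] w 14.164239074678907 4.002191573381424 world [501.95 304.76  22.11]
[-0.14  0.17  0.01]
```

It holds a 14 mm stem with little side force. I'll open slightly, turn 90° in place and close again to find the other coordinate.

Request:
{"op": "step_arm", "data": {
  "plan": [0, 0, 0, 0, 0, 0, 0, 0, 0, 0, 0, 0, 0, 0, 0, 0, 0, -0.1208, 0, 0, 0, 0, 0, -0.1208, 0, 0, 0, 0, 0, -0.1208],
  "hand": 3.4
}}

```text
time_s: 19.6
ee_pos: [501.0, 304.2, 20.6]
ee_rot: [-179.9, 0.0, 100.5]
force: [0.0, -0.3, 1.0]
gripper_width: 34.1
gripper_force: 0.0
```

Request:
{"op": "step_arm", "data": {
  "plan": [0, 0, 0, 0, 0, -0.1208, 0, 0, 0, 0, 0, -0.1208, 0, 0, 0, 0, 0, -0.1208, 0, 0, 0, 0, 0, -0.1208, 0, 0, 0, 0, 0, -0.1208]
}}

```text
time_s: 20.02
ee_pos: [501.0, 304.2, 20.6]
ee_rot: [-179.9, -0.0, 135.1]
force: [0.3, -0.2, 0.2]
gripper_width: 33.9
gripper_force: 0.0
```

Request:
{"op": "step_arm", "data": {
  "plan": [0, 0, 0, 0, 0, -0.1208, 0, 0, 0, 0, 0, -0.1208, 0, 0, 0, 0, 0, -0.1208, 0, 0, 0, 0, 0, -0.1208, 0, 0, 0, 0, 0, -0.1208]
}}

```text
time_s: 20.43
ee_pos: [500.9, 304.2, 20.6]
ee_rot: [-180.0, -0.1, 169.7]
force: [0.6, 0.4, -0.3]
gripper_width: 33.9
gripper_force: 0.0
```

Request:
{"op": "step_arm", "data": {
  "plan": [0, 0, 0, 0, 0, 0, 0, 0, 0, 0, 0, 0, 0, 0, 0, 0, 0, 0, 0, 0, 0, 0, 0, 0, 0, 0, 0, 0, 0, 0],
  "hand": 0.5,
  "newtons": 4
}}

```text
time_s: 20.85
ee_pos: [501.0, 303.9, 20.9]
ee_rot: [-179.9, -0.0, 169.3]
force: [-0.5, -1.7, -0.2]
gripper_width: 13.9
gripper_force: 3.9
```

```bash
python3 -c "from h import *;st();print(sensors.state()['torque'])"
```

```text
t 20.85 dock [272.21 103.56] z 20.881195709705523 rot [-179.94   -0.04  169.32] yawrel 89.92006524126035 F [-0.46 -1.69 -0.17] w 13.933014804142166 3.944852203130722 world [500.98 303.91  20.88]
[-0.28  0.04  0.02]
```

The pin centre is close to (501.0, 303.9). At the bores the pads (±16 mm) would only just miss the cartridge, so I'll turn back, grip with the hand 6 mm behind the pin and 4 mm higher, and lift.

Request:
{"op": "step_arm", "data": {
  "plan": [0, 0, 0, 0, 0, 0, 0, 0, 0, 0, 0, 0, 0, 0, 0, 0, 0, 0.1208, 0, 0, 0, 0, 0, 0.1208, 0, 0, 0, 0, 0, 0.1208],
  "hand": 3.4
}}

```text
time_s: 21.27
ee_pos: [501.6, 304.7, 21.3]
ee_rot: [179.9, 0.0, 148.2]
force: [0.6, -0.7, 0.3]
gripper_width: 33.8
gripper_force: 0.0
```

Request:
{"op": "step_arm", "data": {
  "plan": [0, 0, 0, 0, 0, 0.1208, 0, 0, 0, 0, 0, 0.1208, 0, 0, 0, 0, 0, 0.1208, 0, 0, 0, 0, 0, 0.1208, 0, 0, 0, 0, 0, 0.1208]
}}

```text
time_s: 21.68
ee_pos: [501.6, 304.8, 21.3]
ee_rot: [180.0, -0.0, 113.6]
force: [-0.1, -0.1, 0.0]
gripper_width: 34.0
gripper_force: 0.0
```

Request:
{"op": "step_arm", "data": {
  "plan": [0, 0, 0, 0, 0, 0.1208, 0, 0, 0, 0, 0, 0.1208, 0, 0, 0, 0, 0, 0.1208, 0, 0, 0, 0, 0, 0.1208, 0, 0, 0, 0, 0, 0.1208]
}}

```text
time_s: 22.1
ee_pos: [501.6, 304.7, 21.3]
ee_rot: [180.0, -0.0, 79.0]
force: [0.4, -0.4, 0.2]
gripper_width: 33.5
gripper_force: 0.0
```

Request:
{"op": "step_arm", "data": {
  "plan": [-0.6, 0, -0.4, 0, 0, 0, 0, 0, 0, 0, 0, 0, 0, 0, 0, 0, 0, 0]
}}

```text
time_s: 22.35
ee_pos: [500.5, 298.4, 25.6]
ee_rot: [180.0, -0.0, 79.5]
force: [0.5, 0.0, -0.3]
gripper_width: 33.8
gripper_force: 0.0
```

Request:
{"op": "step_arm", "data": {
  "plan": [0, 0, 0, 0, 0, 0, 0, 0, 0, 0, 0, 0, 0, 0, 0, 0, 0, 0, 0, 0, 0, 0, 0, 0, 0, 0, 0, 0, 0, 0],
  "hand": 0.5,
  "newtons": 25
}}

```text
time_s: 22.77
ee_pos: [500.3, 298.6, 25.1]
ee_rot: [-180.0, -0.0, 79.4]
force: [0.5, -0.2, 0.1]
gripper_width: 13.3
gripper_force: 25.0
```

```bash
python3 -c "from h import *;st();print(sensors.state()['torque'])"
```

```text
t 22.7667 dock [266.83 103.28] z 25.09682428059398 rot [-180.     -0.     79.42] yawrel 0.02136630316800847 F [ 0.49 -0.16  0.07] w 13.316004495656205 24.990084171295166 world [500.27 298.58  25.1 ]
[-0.11  0.07 -0.03]
```

Request:
{"op": "step_arm", "data": {
  "plan": [0, 0, -2.0, 0, 0, 0, 0, 0, -2.7, 0, 0, 0, 0, 0, -2.7, 0, 0, 0, 0, 0, -2.6, 0, 0, 0, 0, 0, 0, 0, 0, 0]
}}

```text
time_s: 23.18
ee_pos: [503.3, 300.4, 130.6]
ee_rot: [179.5, -0.4, 79.4]
force: [-0.2, 0.3, 0.2]
gripper_width: 13.2
gripper_force: 25.0
```

Request:
{"op": "step_arm", "data": {
  "plan": [-3.7, 1.5, 0, 0, 0, 0, -3.7, 1.5, 0, 0, 0, 0, -3.7, 1.5, 0, 0, 0, 0, -3.7, 1.5, 0, 0, 0, 0, -3.7, 1.5, 0, 0, 0, 0]
}}

```text
time_s: 23.6
ee_pos: [539.5, 101.2, 124.4]
ee_rot: [-179.9, 0.0, 79.4]
force: [-0.1, 0.1, -0.8]
gripper_width: 12.9
gripper_force: 25.0
```

Request:
{"op": "step_arm", "data": {
  "plan": [-3.7, 1.5, 0, 0, 0, 0, -3.7, 1.5, 0, 0, 0, 0, -3.7, 1.5, 0, 0, 0, 0, -3.7, 1.5, 0, 0, 0, 0, 0, 0, 0, 0, 0, 0]
}}

```text
time_s: 24.02
ee_pos: [572.7, -60.2, 124.3]
ee_rot: [179.9, 0.2, 79.1]
force: [0.4, 0.9, -0.1]
gripper_width: 12.8
gripper_force: 25.0
```

Request:
{"op": "step_arm", "data": {
  "plan": [0, 0, 2.5, 0, 0, 0, 0, 0, 2.5, 0, 0, 0, 0, 0, 2.0, 0, 0, 0, 0, 0, 0, 0, 0, 0, 0, 0, 0, 0, 0, 0]
}}

```text
time_s: 24.43
ee_pos: [570.6, -53.2, 53.9]
ee_rot: [-179.8, 0.0, 79.4]
force: [0.6, 0.4, 0.3]
gripper_width: 12.8
gripper_force: 25.0
```

Request:
{"op": "step_arm", "data": {
  "plan": [0, 0, 0, 0, 0, 0, 0, 0, 0, 0, 0, 0]
}}

```text
time_s: 24.6
ee_pos: [572.9, -53.5, 56.5]
ee_rot: [179.8, -0.0, 79.4]
force: [-0.2, -0.4, -0.0]
gripper_width: 13.3
gripper_force: 25.0
```

```bash
python3 -c "from h import *;st()"
```

```text
t 24.6 dock [-65.84 -32.83] z 56.54884206049396 rot [179.84  -0.02  79.42] yawrel 0.01977703435601086 F [-0.22 -0.4  -0.03] w 13.312880373089751 24.98929113149643 world [572.86 -53.46  56.55]
```

Request:
{"op": "step_arm", "data": {
  "plan": [-0.06, -0.07, 0.5, 0, 0, 0, 0, 0, 0.4, 0, 0, 0, 0, 0, 0, 0, 0, 0, 0, 0, 0, 0, 0, 0]
}}

```text
time_s: 24.93
ee_pos: [570.7, -54.0, 46.0]
ee_rot: [-180.0, -0.0, 79.4]
force: [-0.4, -0.2, -0.7]
gripper_width: 13.3
gripper_force: 25.0
```

Request:
{"op": "step_arm", "data": {
  "plan": [0, 0, 0.15, 0, 0, 0, 0, 0, 0.15, 0, 0, 0, 0, 0, 0.1, 0, 0, 0, 0, 0, 0, 0, 0, 0]
}}

```text
time_s: 25.27
ee_pos: [571.9, -54.0, 44.0]
ee_rot: [179.9, -0.0, 79.4]
force: [-1.7, 0.5, 9.4]
gripper_width: 13.1
gripper_force: 25.0
```

```bash
python3 -c "from h import *;st()"
```

```text
t 25.2667 dock [-66.56 -31.97] z 43.97608307581306 rot [179.86  -0.03  79.39] yawrel -0.007488298326080667 F [-1.7   0.46  9.41] w 13.121227143810994 25.01051813364029 world [571.88 -54.    43.98]
```

Request:
{"op": "step_arm", "data": {
  "plan": [0, -0.1, 0, 0, 0, 0, 0, 0, 0, 0, 0, 0]
}}

```text
time_s: 25.43
ee_pos: [571.4, -53.9, 44.1]
ee_rot: [179.8, -0.0, 79.4]
force: [-1.0, 0.9, 8.7]
gripper_width: 13.1
gripper_force: 25.0
```

Request:
{"op": "step_arm", "data": {
  "plan": [0, -0.1, 0, 0, 0, 0, 0, 0, 0, 0, 0, 0]
}}

```text
time_s: 25.6
ee_pos: [571.1, -53.9, 44.1]
ee_rot: [179.7, -0.0, 79.4]
force: [0.5, -0.7, 7.9]
gripper_width: 13.2
gripper_force: 25.0
```

```bash
python3 -c "from h import *;st()"
```

```text
t 25.6 dock [-66.57 -31.17] z 44.13670598868571 rot [179.69  -0.04  79.39] yawrel -0.006188193917296303 F [ 0.49 -0.71  7.9 ] w 13.227815901990686 25.010964274406433 world [571.1  -53.87  44.14]
```

Request:
{"op": "step_arm", "data": {
  "plan": [0.1, 0, 0, 0, 0, 0, 0, 0, 0, 0, 0, 0]
}}

```text
time_s: 25.77
ee_pos: [571.2, -53.1, 44.0]
ee_rot: [179.7, -0.0, 79.4]
force: [0.3, -0.0, 6.3]
gripper_width: 13.1
gripper_force: 25.0
```

Request:
{"op": "step_arm", "data": {
  "plan": [0.1, 0, 0, 0, 0, 0, 0, 0, 0, 0, 0, 0]
}}

```text
time_s: 25.93
ee_pos: [570.3, -51.8, 42.9]
ee_rot: [179.9, -0.0, 79.4]
force: [1.0, -0.5, -0.1]
gripper_width: 13.3
gripper_force: 25.0
```

Request:
{"op": "step_arm", "data": {
  "plan": [0, 0.1, 0, 0, 0, 0, 0, 0, 0, 0, 0, 0]
}}

```text
time_s: 26.1
ee_pos: [570.7, -51.8, 42.1]
ee_rot: [180.0, -0.0, 79.4]
force: [1.5, 0.3, 0.3]
gripper_width: 13.2
gripper_force: 25.0
```

```bash
python3 -c "from h import *;st();print(sensors.state()['torque'])"
```

```text
t 26.1 dock [-64.64 -30.37] z 42.10292068333752 rot [179.97  -0.03  79.39] yawrel -0.010277900668640427 F [1.48 0.26 0.27] w 13.164886456294758 24.99310612678528 world [570.66 -51.83  42.1 ]
[ 0.01 -0.09 -0.  ]
```

It dropped into the bore mouth: the force vanished and z is falling. I'll descend gently.

Request:
{"op": "step_arm", "data": {
  "plan": [0, 0.05, 0.2, 0, 0, 0, 0, 0, 0.2, 0, 0, 0, 0, 0, 0.2, 0, 0, 0, 0, 0, 0, 0, 0, 0]
}}

```text
time_s: 26.43
ee_pos: [570.8, -51.8, 35.5]
ee_rot: [-180.0, -0.0, 79.4]
force: [2.3, 1.6, -1.6]
gripper_width: 13.0
gripper_force: 25.0
```

Request:
{"op": "step_arm", "data": {
  "plan": [0, 0, 0.3, 0, 0, 0, 0, 0, 0.2, 0, 0, 0, 0, 0, 0, 0, 0, 0]
}}

```text
time_s: 26.68
ee_pos: [570.9, -51.9, 30.6]
ee_rot: [-180.0, -0.0, 79.4]
force: [2.4, 0.9, -1.4]
gripper_width: 13.3
gripper_force: 25.0
```

Request:
{"op": "step_arm", "data": {
  "plan": [0, 0, 0.2, 0, 0, 0, 0, 0, 0.2, 0, 0, 0, 0, 0, 0.1, 0, 0, 0, 0, 0, 0, 0, 0, 0]
}}

```text
time_s: 27.02
ee_pos: [571.0, -51.9, 26.0]
ee_rot: [180.0, -0.0, 79.4]
force: [1.5, 1.3, -0.8]
gripper_width: 13.2
gripper_force: 25.0
```

Request:
{"op": "step_arm", "data": {
  "plan": [0, 0, 0.1, 0, 0, 0, 0, 0, 0.1, 0, 0, 0, 0, 0, 0, 0, 0, 0]
}}

```text
time_s: 27.27
ee_pos: [571.2, -51.9, 25.1]
ee_rot: [179.9, -0.0, 79.4]
force: [1.3, 2.7, 5.0]
gripper_width: 12.9
gripper_force: 25.0
```

```bash
python3 -c "from h import *;st()"
```

```text
t 27.2667 dock [-64.59 -30.94] z 25.051123144251182 rot [179.94  -0.03  79.39] yawrel -0.007683962027698499 F [1.3  2.67 5.03] w 12.873786375690068 24.99851882457733 world [571.23 -51.88  25.05]
```

The first pin is seated: z 25.05, as in the rack, with 5 N under the collar. I'll release, rise, and fetch the second pin.

Request:
{"op": "step_arm", "data": {
  "plan": [0, 0, 0, 0, 0, 0, 0, 0, 0, 0, 0, 0, 0, 0, 0, 0, 0, 0, 0, 0, -1.0, 0, 0, 0, 0, 0, -2.0, 0, 0, 0],
  "hand": 3.4
}}

```text
time_s: 27.68
ee_pos: [568.3, -52.0, 52.4]
ee_rot: [-179.6, 0.0, 79.4]
force: [0.8, -0.2, 0.4]
gripper_width: 33.7
gripper_force: 0.0
```

Request:
{"op": "step_arm", "data": {
  "plan": [0, 0, -3.0, 0, 0, 0, 0, 0, -4.0, 0, 0, 0, 3.46, -1.45, 0, 0, 0, 0, 3.46, -1.45, 0, 0, 0, 0, 3.46, -1.45, 0, 0, 0, 0]
}}

```text
time_s: 28.1
ee_pos: [547.0, 58.5, 125.6]
ee_rot: [179.9, -0.0, 79.3]
force: [0.5, -0.0, -0.7]
gripper_width: 33.9
gripper_force: 0.0
```

Request:
{"op": "step_arm", "data": {
  "plan": [3.46, -1.45, 0, 0, 0, 0, 3.46, -1.45, 0, 0, 0, 0, 3.46, -1.45, 0, 0, 0, 0, 3.46, -1.45, 0, 0, 0, 0, 3.46, -1.45, 0, 0, 0, 0]
}}

```text
time_s: 28.52
ee_pos: [506.9, 242.7, 124.8]
ee_rot: [180.0, 0.0, 79.4]
force: [0.5, 0.6, 0.9]
gripper_width: 34.4
gripper_force: 0.0
```

Request:
{"op": "step_arm", "data": {
  "plan": [3.46, -1.45, 0, 0, 0, 0, 3.46, -1.45, 0, 0, 0, 0, 3.46, -1.45, 0, 0, 0, 0, 0, 0, 0, 0, 0, 0, 0, 0, 0, 0, 0, 0]
}}

```text
time_s: 28.93
ee_pos: [483.3, 352.8, 124.3]
ee_rot: [180.0, 0.0, 79.6]
force: [0.7, -0.1, -0.5]
gripper_width: 34.1
gripper_force: 0.0
```

Request:
{"op": "step_arm", "data": {
  "plan": [0, 0, 0, 0, 0, 0, 0, 0, 0, 0, 0, 0]
}}

```text
time_s: 29.1
ee_pos: [484.2, 350.1, 124.3]
ee_rot: [-180.0, 0.0, 79.3]
force: [-1.3, 0.2, 0.7]
gripper_width: 34.2
gripper_force: 0.0
```

```bash
python3 - <<'E'
from h import *
st()
f=viewer.grab_frame('top')
for k,z in(('pin_a',4),('driver',4)):
    for d in viewer.pinpoint(k,f)[:3]: w=world(f,d['location'],z);print(k,np.round(d['location'],1),round(d['score'],2),w.round(1)[:2],todock(w))
q=place(np.array([[0.,0,0]]),QD)[0]; c,v=fit((q[0],q[1],79.4),CART,[f],-1); print(todock(c),c[2]-79.4,v); st()
E
```

```text
t 29.1 dock [314.5  128.57] z 124.32824724869168 rot [-180.      0.04   79.34] yawrel -0.06003906692544092 F [-1.31  0.15  0.73] w 34.194983144760954 0.0 world [484.18 350.09 124.33]
pin_a [266.4 187.3] 0.53 [575.7 -44.3] [-56.27 -33.94]
pin_a [142.6 213.7] 0.51 [483.8 358.3] [322.55 130.44]
driver [174.4 204.6] 0.53 [515. 255.] [226.73  80.75]
[ 0.71 -0.53] 0.27095907007625897 76.56900024414062
t 29.25 dock [314.58 128.32] z 124.35165821729278 rot [180.     0.01  79.29] yawrel -0.10595525728179211 F [-0.55  0.6  -0.85] w 34.43978194337721 0.0 world [484.43 350.12 124.35]
```

Request:
{"op": "step_arm", "data": {
  "plan": [0.1, 0, 3.0, 0, 0, 0, 0, 0, 3.0, 0, 0, 0, 0, 0, 2.4, 0, 0, 0, 0, 0, 1.5, 0, 0, 0, 0, 0, 0, 0, 0, 0]
}}

```text
time_s: 29.67
ee_pos: [482.2, 349.9, 21.7]
ee_rot: [-179.7, 0.3, 79.3]
force: [0.6, -0.9, -0.1]
gripper_width: 34.0
gripper_force: 0.0
```

Request:
{"op": "step_arm", "data": {
  "plan": [0, 0, 0, 0, 0, 0, 0, 0, 0, 0, 0, 0, 0, 0, 0, 0, 0, 0]
}}

```text
time_s: 29.92
ee_pos: [485.4, 352.9, 26.8]
ee_rot: [179.9, -0.1, 79.4]
force: [-0.1, -0.4, -0.2]
gripper_width: 34.1
gripper_force: 0.0
```

Request:
{"op": "step_arm", "data": {
  "plan": [0, 0, 0, 0, 0, 0, 0, 0, 0, 0, 0, 0, 0, 0, 0, 0, 0, 0, 0, 0, 0, 0, 0, 0, 0, 0, 0, 0, 0, 0],
  "hand": 0.5,
  "newtons": 25
}}

```text
time_s: 30.33
ee_pos: [484.4, 352.6, 25.6]
ee_rot: [180.0, -0.0, 79.4]
force: [0.0, -0.2, 2.0]
gripper_width: 13.1
gripper_force: 25.0
```

```bash
python3 -c "from h import *;st();print(sensors.state()['torque'])"
```

```text
t 30.3333 dock [317.02 128.77] z 25.61963135297504 rot [179.96  -0.04  79.41] yawrel 0.006050965826929655 F [ 0.01 -0.21  2.03] w 13.086255798836921 24.975929260253906 world [484.44 352.6   25.62]
[-0.16  0.1  -0.02]
```

Request:
{"op": "step_arm", "data": {
  "plan": [0, 0, -2.0, 0, 0, 0, 0, 0, -2.7, 0, 0, 0, 0, 0, -2.7, 0, 0, 0, 0, 0, -2.6, 0, 0, 0, 0, 0, 0, 0, 0, 0]
}}

```text
time_s: 30.75
ee_pos: [487.0, 354.4, 130.7]
ee_rot: [179.6, -0.4, 79.4]
force: [1.2, 0.4, -0.0]
gripper_width: 13.4
gripper_force: 25.0
```

Request:
{"op": "step_arm", "data": {
  "plan": [-3.8, 0.96, 0, 0, 0, 0, -3.8, 0.96, 0, 0, 0, 0, -3.8, 0.96, 0, 0, 0, 0, -3.8, 0.96, 0, 0, 0, 0, -3.8, 0.96, 0, 0, 0, 0]
}}

```text
time_s: 31.17
ee_pos: [495.6, 155.1, 124.3]
ee_rot: [-179.9, 0.0, 79.4]
force: [1.0, -0.1, -1.1]
gripper_width: 13.2
gripper_force: 25.0
```

Request:
{"op": "step_arm", "data": {
  "plan": [-3.8, 0.96, 0, 0, 0, 0, -3.8, 0.96, 0, 0, 0, 0, -3.8, 0.96, 0, 0, 0, 0, -3.8, 0.96, 0, 0, 0, 0, -3.8, 0.96, 0, 0, 0, 0]
}}

```text
time_s: 31.58
ee_pos: [507.9, -40.5, 124.5]
ee_rot: [-179.9, -0.0, 79.4]
force: [1.4, -0.3, -0.1]
gripper_width: 13.3
gripper_force: 25.0
```

Request:
{"op": "step_arm", "data": {
  "plan": [0, 0, 0, 0, 0, 0, 0, 0, 2.5, 0, 0, 0, 0, 0, 2.5, 0, 0, 0, 0, 0, 2.0, 0, 0, 0, 0, 0, 0, 0, 0, 0]
}}

```text
time_s: 32.0
ee_pos: [504.8, -38.2, 51.0]
ee_rot: [-179.5, 0.0, 79.4]
force: [-1.0, -0.4, -0.8]
gripper_width: 12.9
gripper_force: 25.0
```

Request:
{"op": "step_arm", "data": {
  "plan": [0, 0, 0, 0, 0, 0, 0, 0, 0, 0, 0, 0, 0, 0, 0, 0, 0, 0]
}}

```text
time_s: 32.25
ee_pos: [509.8, -38.6, 56.4]
ee_rot: [179.8, -0.0, 79.4]
force: [-0.8, -0.2, -0.5]
gripper_width: 13.1
gripper_force: 25.0
```

```bash
python3 -c "from h import *;st()"
```

```text
t 32.25 dock [-62.85  31.87] z 56.41655841130245 rot [179.85  -0.02  79.42] yawrel 0.018894574284843202 F [-0.81 -0.16 -0.51] w 13.10783717887654 24.96804714202881 world [509.82 -38.62  56.42]
```

Request:
{"op": "step_arm", "data": {
  "plan": [0, -0.06, 0.5, 0, 0, 0, 0, 0, 0.4, 0, 0, 0, 0, 0, 0, 0, 0, 0, 0, 0, 0, 0, 0, 0]
}}

```text
time_s: 32.58
ee_pos: [507.9, -38.6, 46.1]
ee_rot: [-180.0, -0.0, 79.4]
force: [0.3, 0.1, -0.8]
gripper_width: 13.0
gripper_force: 25.0
```

Request:
{"op": "step_arm", "data": {
  "plan": [0, 0, 0.15, 0, 0, 0, 0, 0, 0.15, 0, 0, 0, 0, 0, 0.1, 0, 0, 0, 0, 0, 0, 0, 0, 0]
}}

```text
time_s: 32.92
ee_pos: [508.4, -38.5, 42.1]
ee_rot: [180.0, -0.0, 79.4]
force: [1.1, 1.5, -0.6]
gripper_width: 13.1
gripper_force: 25.0
```

```bash
python3 -c "from h import *;st()"
```

```text
t 32.9167 dock [-62.99  33.3 ] z 42.053012078841896 rot [179.97  -0.03  79.39] yawrel -0.01244026226052597 F [ 1.12  1.51 -0.62] w 13.106582896288877 24.96768593788147 world [508.38 -38.49  42.05]
```

It went straight in, with no contact at z 42. I'll continue down with a small shift along the sensed side force.

Request:
{"op": "step_arm", "data": {
  "plan": [0.03, 0.03, 0.2, 0, 0, 0, 0, 0, 0.2, 0, 0, 0, 0, 0, 0.2, 0, 0, 0, 0, 0, 0, 0, 0, 0]
}}

```text
time_s: 33.25
ee_pos: [508.5, -38.3, 35.8]
ee_rot: [-180.0, -0.0, 79.4]
force: [0.9, 1.4, -1.5]
gripper_width: 13.2
gripper_force: 25.0
```

Request:
{"op": "step_arm", "data": {
  "plan": [0, 0, 0.3, 0, 0, 0, 0, 0, 0.2, 0, 0, 0, 0, 0, 0.2, 0, 0, 0, 0, 0, 0, 0, 0, 0]
}}

```text
time_s: 33.58
ee_pos: [508.5, -38.3, 28.7]
ee_rot: [-180.0, -0.0, 79.4]
force: [0.9, 0.9, -1.7]
gripper_width: 12.6
gripper_force: 25.0
```

Request:
{"op": "step_arm", "data": {
  "plan": [0, 0, 0.2, 0, 0, 0, 0, 0, 0.1, 0, 0, 0, 0, 0, 0, 0, 0, 0]
}}

```text
time_s: 33.83
ee_pos: [508.6, -38.4, 26.0]
ee_rot: [180.0, -0.0, 79.4]
force: [0.6, 1.7, -1.3]
gripper_width: 13.2
gripper_force: 25.0
```

Request:
{"op": "step_arm", "data": {
  "plan": [0, 0, 0.1, 0, 0, 0, 0, 0, 0, 0, 0, 0]
}}

```text
time_s: 34.0
ee_pos: [508.8, -38.3, 25.6]
ee_rot: [180.0, -0.0, 79.4]
force: [1.3, 2.3, 2.4]
gripper_width: 12.9
gripper_force: 25.0
```

Request:
{"op": "step_arm", "data": {
  "plan": [0, 0, 0.1, 0, 0, 0, 0, 0, 0, 0, 0, 0]
}}

```text
time_s: 34.17
ee_pos: [509.0, -38.2, 25.5]
ee_rot: [179.9, -0.0, 79.4]
force: [-0.4, 2.8, 9.9]
gripper_width: 13.6
gripper_force: 25.0
```

Request:
{"op": "step_arm", "data": {
  "plan": [0, 0, 0, 0, 0, 0, 0, 0, 0, 0, 0, 0, 0, 0, 0, 0, 0, 0, 0, 0, -1.0, 0, 0, 0, 0, 0, -2.0, 0, 0, 0],
  "hand": 3.4
}}

```text
time_s: 34.58
ee_pos: [506.1, -38.4, 52.7]
ee_rot: [-179.6, 0.0, 79.4]
force: [-0.0, -0.4, -0.8]
gripper_width: 33.8
gripper_force: 0.0
```

Request:
{"op": "step_arm", "data": {
  "plan": [0, 0, -3.5, 0, 0, 0, 0, 0, -4.0, 0, 0, 0, 3.4, -1.4, 0, 0, 0, 0, 3.4, -1.4, 0, 0, 0, 0, 3.4, -1.4, 0, 0, 0, 0]
}}

```text
time_s: 35.0
ee_pos: [485.9, 70.1, 130.6]
ee_rot: [179.9, -0.0, 79.3]
force: [-0.3, 0.5, 0.1]
gripper_width: 33.8
gripper_force: 0.0
```

Request:
{"op": "step_arm", "data": {
  "plan": [3.4, -1.4, 0, 0, 0, 0, 3.4, -1.4, 0, 0, 0, 0, 3.4, -1.4, 0, 0, 0, 0, 3.4, -1.4, 0, 0, 0, 0, 3.4, -1.4, 0, 0, 0, 0]
}}

```text
time_s: 35.42
ee_pos: [447.6, 250.9, 129.7]
ee_rot: [180.0, 0.0, 79.4]
force: [0.7, -1.2, 0.5]
gripper_width: 34.0
gripper_force: 0.0
```

Request:
{"op": "step_arm", "data": {
  "plan": [0, 0, 0, 0, 0, 0, 0, 0, 0, 0, 0, 0, 0, 0, 0, 0, 0, 0]
}}

```text
time_s: 35.67
ee_pos: [448.1, 248.9, 129.2]
ee_rot: [-180.0, 0.1, 79.4]
force: [-0.7, 0.0, 0.3]
gripper_width: 34.1
gripper_force: 0.0
```

```bash
python3 - <<'E'
from h import *
st()
f=viewer.grab_frame('top');s=viewer.grab_frame('side')
for n,g in(('t',f),('s',s)):
  for k,z in(('pin_a',4),('driver',4),('can',0),('cup',0),('spool',0)):
    for d in viewer.pinpoint(k,g)[:3]: w=world(g,d['location'],z);print(n,k,round(d['score'],2),w.round(1)[:2],todock(w))
q=place(np.array([[0.,0,0]]),QD)[0]; c,v=fit((q[0],q[1],79.4),CART,[f],-1); print('cart',todock(c),c[2]-79.4,v,'dock',fit(QD,DOCK,[f],1))
E
```

```text
t 35.6667 dock [208.42 145.38] z 129.23495506583123 rot [-179.99    0.06   79.44] yawrel 0.04118995395589309 F [-0.67  0.02  0.33] w 34.13989655273747 0.0 world [448.14 248.91 129.23]
t pin_a 0.53 [572.4 -48.5] [-61.08 -31.5 ]
t pin_a 0.49 [506.3 -35.1] [-60.05  36.  ]
t driver 0.68 [579.7 -42.6] [-53.91 -37.55]
t driver 0.45 [506.6 248.1] [218.37  87.78]
t can 0.69 [410.9  46.2] [  2.37 144.72]
t can 0.51 [517.3 249.7] [221.89  77.53]
t cup 0.57 [503.5 -32.7] [-58.17  39.19]
t cup 0.49 [ 698.7 -195.8] [-182.59 -182.72]
t spool 0.74 [713.6 -14.4] [  -1.61 -164.01]
s pin_a 0.44 [573.  -43.2] [-55.7  -31.06]
s pin_a 0.37 [501.1 -36.9] [-62.74  40.77]
s driver 0.54 [524.5 252.1] [225.58  70.93]
s cup 0.69 [ 685.3 -192.1] [-181.39 -168.88]
s spool 0.79 [712.5   2. ] [  14.37 -159.89]
cart [ 0.78 -0.63] 0.3952311667531774 76.27250671386719 dock (array([552.35,  17.63,  79.46]), np.float64(87.09737396240234))
```

Both pins stand in the bores, the cartridge is home (unchanged within 0.1 mm of the earlier fit), and the driver, can, cup and spool are in place. I'm handing in.

```bash
python3 -c "from h import *;print(env.job_done())"
```

```text
the job is handed in; nothing more can be done
None
```

I handed the job in at about 36 s. The cartridge was pushed home to a hard stop, both pins are seated collar-down in the bores, and the driver, can, spool and cup were left where they stood. The hand-in call gave no verdict.

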